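# Check two spacer plates in a step-slot gauge

## Task

Check the two steel spacer plates in the step-slot gauge, the thinner one first because the thicker one would bar its way: set the plate upright on the floor of the gauge's wide mouth, slide it along the straight fence through the narrowing slots until the step too narrow for it stops it, and press it against that step with about 10 N for a second - never over 25 N, or the step gets marked. Leave both plates standing upright in the gauge, each up against its own step, and leave the other things on the table where they are.

Things in the scene. Friction and masses are not known exactly. Their poses are not given: they have to be found in the camera images.
- gauge: Step-slot thickness gauge, screwed to the table: aluminium base 92 x 244 x 6 mm, two steel rails on it, tops 20 mm above the table. Origin on the table under its middle; y runs along the slots from wide mouth to narrow end, z up. The +x rail is one straight fence, inner face at x = +10, outer +30 mm; the -x rail is stepped (outer edge x = -36). Slot floor: base top, 6 mm above the table.
- mouth (a point): Point in the gauge's wide mouth, on the fence face at floor height (gauge frame x 10, y -65, z 6 mm); axes as the gauge's. The slots lie between fence and stepped rail, in one row, open above, each running straight into the next. First: the mouth, 23.5 mm wide from y -95 (open end) to -30 mm in the gauge frame. Then 17.5 mm wide to about y 25, 11.5 mm to about y 86, then a 5 mm gap.
- stop_thick (a point): Nominal place (gauge frame x 10, y 25, z 6 mm: fence face, floor height) of the square rigid step where the slot narrows from 17.5 to 11.5 mm and stops the thick plate; axes as the gauge's. The step is the end of a 14 mm high steel strip along the -x rail (cap on top, 22 mm above the table), slotted and set by hand: it may stand up to 5 mm either way along y, so feel for it.
- stop_thin (a point): Nominal place (gauge frame x 10, y 86, z 6 mm: fence face, floor height) of the square rigid step where the slot narrows from 11.5 to 5 mm and stops the thin plate; axes as the gauge's. This step too is the end of a 14 mm high steel strip (cap on top, 22 mm above the table), set by hand: it may stand up to 5 mm either way along y, so feel for it.
- plate_thick: The thicker plate: a bare steel spacer plate 45 x 16 x 50 mm, about 270 g, standing on its edge, with an 11 mm hole near its lower edge (hole centre 11 mm above it). Origin: centre of its lower edge face, on what it stands on; x along its 45 mm length, y through its 16 mm thickness, z up. Either end may go first. Hold it by its faces, high up: the ends must stay free.
- plate_thick_center (a point): Centre of the thicker plate, half-way up (25 mm above its lower edge); axes as the plate's.
- plate_thin: The thinner plate: a bare steel spacer plate 45 x 10 x 50 mm, about 170 g, standing on its edge, with an 11 mm hole near its lower edge (hole centre 11 mm above it). Origin: centre of its lower edge face, on what it stands on; x along its 45 mm length, y through its 10 mm thickness, z up. Either end may go first. Hold it by its faces, high up: the ends must stay free.
- plate_thin_center (a point): Centre of the thinner plate, half-way up (25 mm above its lower edge); axes as the plate's.
- caliper: Digital caliper, 68 x 198 x 16 mm, a bystander lying on the table. Origin: centre of its underside.
- masking_tape: Roll of masking tape, 105 mm across, 25 mm high, a bystander lying on the table. Origin: centre of its underside.
- needle_file: Needle file with a red handle, 13 x 140 x 13 mm, a bystander lying on the table. Origin: centre of its underside.
- hinged_box: Teal parts box, 104 x 136 x 44 mm, a bystander lying on the table. Origin: centre of its underside.
- pencil: Yellow pencil, 8 x 179 x 8 mm, a bystander lying on the table. Origin: centre of its underside.
- red_plug: Orange-red plug with pins, 36 mm across, 50 mm high, a bystander lying on the table. Origin: centre of its underside.
There are look-alikes about, which are no part of the job. Leave any purple or yellow look-alike of the plate_thick alone.

How it is judged:
On the way, in this order (a step that is already met when the one before it is completed fails the run):
1. the thinner plate stands on the floor of the gauge's wide mouth (y of plate_thin_center in the frame of mouth between -0.03 and 0.03 m and x of plate_thin_center in the frame of mouth between -0.0235 and 0 m and z of plate_thin_center in the frame of mouth below 0.028 m), for 0.05 s.
2. the thinner plate is pressed against the step that stops it with at least 5 N for 0.3 s ((x of step_thin_c0 in the frame of plate_thin_center between 0.0285 and 0.0335 m or x of step_thin_c0 in the frame of plate_thin_center between -0.0335 and -0.0285 m) and z of plate_thin_center in the frame of stop_thin between 0.022 and 0.028 m and x of plate_thin_center in the frame of stop_thin between -0.0125 and -0.002 m and angle between the x axis of plate_thin and the y axis of gauge, either way round below 0.08 rad and contact force between plate_thin and step_thin_c0 above 5 N), for 0.3 s.
3. the thicker plate stands on the floor of the gauge's wide mouth (y of plate_thick_center in the frame of mouth between -0.03 and 0.03 m and x of plate_thick_center in the frame of mouth between -0.0235 and 0 m and z of plate_thick_center in the frame of mouth below 0.028 m), for 0.05 s.
4. the thicker plate is pressed against the step that stops it with at least 5 N for 0.3 s ((x of step_thick_c0 in the frame of plate_thick_center between 0.059 and 0.064 m or x of step_thick_c0 in the frame of plate_thick_center between -0.064 and -0.059 m) and z of plate_thick_center in the frame of stop_thick between 0.022 and 0.028 m and x of plate_thick_center in the frame of stop_thick between -0.0125 and -0.002 m and angle between the x axis of plate_thick and the y axis of gauge, either way round below 0.08 rad and contact force between plate_thick and step_thick_c0 above 5 N), for 0.3 s.
At the end, for the whole second after the job is handed in: Both plates stand upright (tilt under 0.06 rad) on the slots' floor (within 3 mm), along the slots (within 0.08 rad), each within 3 mm of touching its own step (wherever that step is set), at rest ((x of step_thin_c0 in the frame of plate_thin_center between 0.0285 and 0.0335 m or x of step_thin_c0 in the frame of plate_thin_center between -0.0335 and -0.0285 m) and z of plate_thin_center in the frame of stop_thin between 0.022 and 0.028 m and x of plate_thin_center in the frame of stop_thin between -0.0125 and -0.002 m and angle between the x axis of each of plate_thin, plate_thick and the y axis of gauge, either way round below 0.08 rad and angle between each of plate_thin, plate_thick's own z axis and vertical below 0.06 rad and linear speed of each of plate_thin, plate_thick below 0.01 m/s and (x of step_thick_c0 in the frame of plate_thick_center between 0.059 and 0.064 m or x of step_thick_c0 in the frame of plate_thick_center between -0.064 and -0.059 m) and z of plate_thick_center in the frame of stop_thick between 0.022 and 0.028 m and x of plate_thick_center in the frame of stop_thick between -0.0125 and -0.002 m).
It fails at once if a plate bears on one of the two steel step strips with more than 25 N (contact force between any of plate_thin, plate_thick and step_thin_c0 above 25 N or contact force between any of plate_thin, plate_thick and step_thick_c0 above 25 N).
It fails at once if a bystander (caliper, tape roll, file, parts box, pencil or plug) is moved by more than 25 mm (distance of any of caliper, masking_tape, needle_file, hinged_box, pencil, red_plug from where it was at the start of the episode above 0.025 m).
It also fails if it takes over 72 s, if anything falls off the work surface, if the arm or the gripper's body presses on something with over 40 N, if the wrist force passes 120 N, or if a joint passes its speed limit or range.

## Robot

A 6-joint arm with a two-finger parallel gripper is mounted at the origin on a cart in front of the work surface, level with it; the furniture and walls round the work are solid. World frame = base frame: x ahead of the robot, y to its left, z up, the work surface at z = 0. Lengths are in m, angles in rad, forces in N, time in s.
With the tool pointing down it reaches from about 0.35 to 0.975 m from the base axis. Payload 4.9 kg.
Tool frame: the origin (TCP) lies midway between the tips of the shut fingers; the grasp point (between the pads) lies 19 mm behind it; z points along the fingers, x is the direction in which the jaws open and shut, and the axes are right-handed (so a half turn about z gives the same grasp; the last joint's range is limited). The gripper opens to 85 mm and grips with 20 to 120 N. Pads are 22 mm wide; open, the fingers measure 114 mm over their backs; the gripper's body (76 mm by 85 mm) begins 54 mm behind the grasp point. The pads swing forward as they close: fully open they stand 13 mm farther back than shut.
Start: joints at [-1.27, 0.053, 1.613, -0, 1.476, -0.119], TCP at [0.255, -0.571, 0.208] pointing down, gripper open.
Joint ranges: [-3.01, 3.01], [-1.01, 2.22], [0.06, 2.58], [-1.02, 4.17], [0.09, 2.62], [-3.14, 3.14]. Speed limits (rad/s): [2.57, 2.57, 3.14, 3.14, 3.14, 3.14].

## Interface

Orientations are given as a unit quaternion [x, y, z, w].
In Python, from plant import sensors, vision, order gives the robot as it stands.
- The arm moves only by the tool arm_command, never from a script. Its argument "series" is a list of rows, each a list of 3 entries, a list of its own where there are three numbers: the finger opening in cm, from 0 to 8.54, then the shift along the tool's x, y, z in cm, then the turn, a rotation vector about the tool's x, y, z in rad. A call has 1 to 12 rows; each row is the pose to reach, as a shift and turn from the pose commanded when the call began, along the tool's axes at that moment; what a row does not reach only later rows make up. A row lasts 1/10 s, in which the tool goes at most 50 mm and 8.59 degrees, less where a joint would pass 70% of its speed; a pose out of reach is approached as far as the arm can. A call with a gripper value outside its range is refused whole. The fingers move at their own pace and stop on an object; "newtons" is the grip in N (left out, the last holds). Time passes only in rows, so rows that repeat a pose let the fingers close. It gives the time, the measured TCP pose, the force and the opening at its end, in the units of the state.
- sensors.state(): the state, without advancing time (a new reading comes with each control period).
- vision.grab_frame(name): name is "side" or "top" or "wrist"; returns the picture (400x640x3 uint8, red, green, blue); there is no depth.
- vision.camera_model(name): a dict with "fx", "fy", "cx", "cy" (pixels), "R" (3x3) and "t" (3): a world point X has camera coordinates R X + t. Camera axes: x right, y down, z forward; pixel columns grow to the right and rows downward; lengths in m; the calibration is good to about 2 mm. A picture is of the moment at which its call begins: read the wrist's pose just before it. camera_model takes no time and is no camera call; for the wrist camera it gives the pose at the moment of the call.
- order.job_done(): hands the job in, once; it reports no verdict.
Trained networks look in the newest picture that a camera, given by its name, has taken for a name from the list of things; names that differ only in an ending like _2 or _b are one class to them, and where a whole thing is asked for, a point or a joint stands for the part that bears it (a point fixed in the world has none). Each returns a list of dicts, best first, with "score" (0 to 1); they miss things now and then, are a little off and sometimes report something else, mostly with a low value. They report only what shows in the picture. A call takes as long as a camera call. They do not tell look-alikes from the thing itself.
- vision.boxes_of(target, camera): "position" ([x, y, z] in m, in the coordinates of the camera as it stood for that picture, good to about 4 mm: the middle of the surface that is visible of it).
- vision.cut_out(target, camera): "pixels" (400x640 bool, what is visible of it).
The state is a dict: "time_s": time; "q": joint angles; "dq": joint speeds; "effort": joint torques, N m; "ee_pos": TCP position; "tool_rot": TCP orientation; "wrist_force": force on the tool from outside, world axes, zero at the start; "torque": the same for the moment, N m; "opening": finger opening in m.
Only numpy, scipy, OpenCV 4.12 (cv2) and the standard library are available. Lean on these libraries where they do the work, as an engineer would, in place of code of your own. Each camera call takes 0.05 s, during which the arm holds its last target.

## Working session

There is one attempt and no reset: what is moved stays moved. The work goes in short steps, Python scripts to look and compute and a tool call to move; the robot and the scene stay as the last step left them, time stands still between calls to the robot, and variables do not carry over. Pictures are saved under pics/ and viewed, and the job is handed in when it is done.

Besides the shell and the picture viewer there is one more tool, called after ">>>" by a JSON object that holds its "fn" and its "kwargs". arm_command: Moves the arm, as the interface text tells. Its arguments: {"type":"object","properties":{"series":{"type":"array"},"newtons":{"type":"number"}},"required":["series"]}

```bash
ls; mkdir -p pics
python3 - <<'E'
from plant import sensors, vision
import cv2
s=sensors.state(); print(s)
for n in ['side','top','wrist']:
    im=vision.grab_frame(n); cv2.imwrite(f'pics/{n}0.png',im[:,:,::-1])
    m=vision.camera_model(n); print(n,m)
E
```

```text
pics
{'time_s': 0.0, 'q': array([-1.26997406e+00,  5.33489595e-02,  1.61432708e+00,  3.93313730e-05,
        1.47601733e+00, -1.19001589e-01]), 'dq': array([-0.00077615, -0.00108832,  0.00088012,  0.00031105,  0.00090747,
        0.0013561 ]), 'effort': array([ 2.95186073e-04, -3.93679619e+01, -3.70179963e+01, -1.94142258e-04,
        6.88185770e-03, -1.76167509e-05]), 'ee_pos': array([ 0.25455416, -0.57005685,  0.20624822]), 'tool_rot': array([ 8.38926285e-01, -5.44244049e-01, -7.94549080e-04, -6.87263335e-04]), 'wrist_force': array([0.02938132, 1.21473164, 0.13233238]), 'torque': array([0.06322414, 0.01379434, 0.04533683]), 'opening': 0.08552408085419572}
side {'fx': 376.6636367037559, 'fy': 376.6636367037559, 'cx': 315.39309679350436, 'cy': 201.31647898834285, 'R': array([[ 0.98507584,  0.17162654,  0.01303534],
       [ 0.15756185, -0.86867868, -0.46965053],
       [-0.06928097,  0.46469526, -0.88275617]]), 't': array([-0.54744552, -0.00328259,  0.93773013])}
top {'fx': 404.53322204846216, 'fy': 404.53322204846216, 'cx': 317.586981894396, 'cy': 194.57632377065505, 'R': array([[-0.04886491, -0.99878186,  0.00685662],
       [-0.97284886,  0.04603906, -0.22681599],
       [ 0.22622402, -0.0177538 , -0.97391349]]), 't': array([0.1010292 , 0.5400314 , 0.80756458])}
wrist {'fx': 285.5594999730337, 'fy': 285.5594999730337, 'cx': 317.32062787128547, 'cy': 203.69992421263873, 'R': array([[ 4.08270740e-01, -9.12860759e-01, -4.87991616e-04],
       [-8.81126916e-01, -3.94217608e-01,  2.61166297e-01],
       [-2.38600839e-01, -1.06196575e-01, -9.65293700e-01]]), 't': array([-0.6251106 , -0.03441051,  0.37729415])}
```

View pics/side0.png

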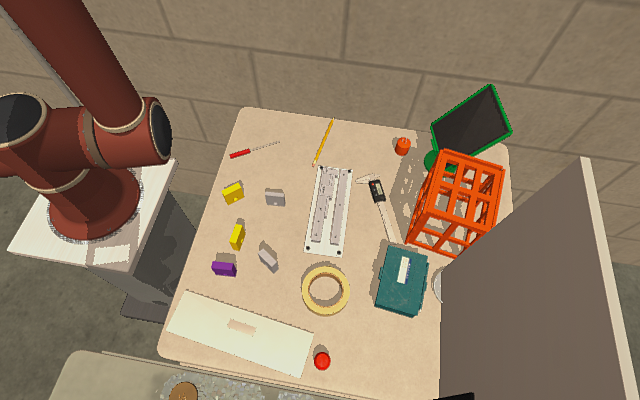

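View pics/top0.png

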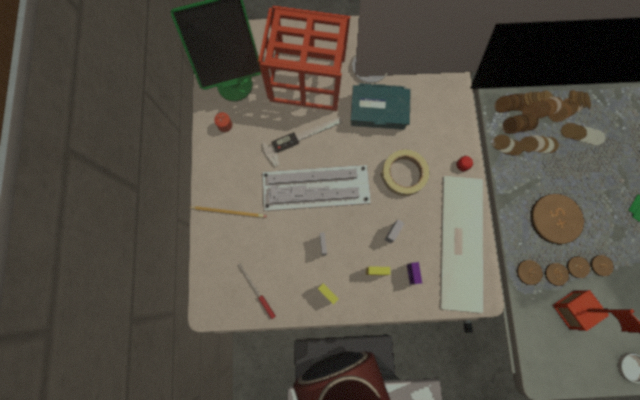

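View pics/wrist0.png

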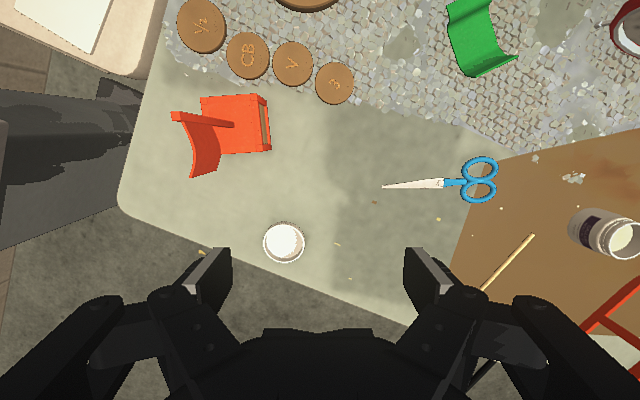

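The side view shows two grey plates at (275,198) and (268,258). In the top view they are at (324,243) and (393,231). The gauge is at (330,210) in the side view. The yellow and purple blocks are look-alikes.

```bash
cat > h.py <<'E'
from plant import sensors, vision, order
import numpy as np, cv2
from scipy.spatial.transform import Rotation as Ro
def ray(m,u,v):
    d=np.array([(u-m['cx'])/m['fx'],(v-m['cy'])/m['fy'],1.0]); R=m['R']; return -R.T@m['t'], R.T@d
def onz(m,u,v,z):
    o,d=ray(m,u,v); return o+d*(z-o[2])/d[2]
def proj(m,X):
    X=np.atleast_2d(X); c=X@m['R'].T+m['t']; return np.c_[m['fx']*c[:,0]/c[:,2]+m['cx'],m['fy']*c[:,1]/c[:,2]+m['cy']]
def toworld(m,p): return m['R'].T@(np.array(p)-m['t'])
E
python3 - <<'E'
from h import *
np.set_printoptions(precision=4,suppress=True)
for c in ['side','top']:
    m=vision.camera_model(c)
    im=vision.grab_frame(c)
    for t in ['plate_thick','plate_thin','gauge']:
        for d in vision.boxes_of(t,c): print(c,t,round(d['score'],2),toworld(m,d['position']),proj(m,toworld(m,d['position']))[0])
        for i,d in enumerate(vision.cut_out(t,c)):
            p=d['pixels']; ys,xs=np.nonzero(p); print('  mask',round(d['score'],2),p.sum(),xs.mean(),ys.mean(), im[p].mean(0)); np.save(f'm_{c}_{t}_{i}.npy',p)
print(sensors.state()['time_s'])
a=cv2.imread('pics/side0.png'); cv2.imwrite('pics/sidez.png',cv2.resize(a[140:290,200:370],None,fx=4,fy=4,interpolation=2)[:600,:680])
a=cv2.imread('pics/top0.png'); cv2.imwrite('pics/topz.png',cv2.resize(a[150:290,250:440],None,fx=4,fy=4,interpolation=2))
E
```

```text
side plate_thick 0.89 [0.3424 0.0569 0.0413] [232.1438 193.7332]
side plate_thick 0.71 [ 0.3864 -0.0488  0.0446] [237.9217 236.3694]
side plate_thick 0.68 [ 0.465  -0.0914  0.0462] [267.5199 259.818 ]
side plate_thick 0.55 [ 0.3735 -0.1209  0.0483] [222.9182 265.2057]
  mask 0.84 297 223.32659932659934 268.58249158249157 [114.5152  49.3704 125.0471]
  mask 0.81 320 232.528125 193.403125 [201.5844 170.6969  14.1844]
  mask 0.77 281 268.02135231316726 261.5907473309609 [173.2989 158.7722 144.9609]
  mask 0.62 295 236.7084745762712 237.63389830508476 [194.5017 167.6678  15.4746]
  mask 0.27 590 378.5983050847458 200.76949152542372 [164.1169 149.3864 126.9356]
side plate_thin 0.77 [0.4426 0.0684 0.0362] [274.1923 197.1632]
  mask 0.81 256 275.05859375 198.73828125 [155.5859 143.457  132.7969]
side gauge 0.57 [0.5793 0.0527 0.0097] [328.7526 216.8613]
  mask 0.93 2990 328.32374581939797 214.76387959866221 [206.0773 196.6023 179.5452]
  mask 0.27 255 402.53333333333336 146.65098039215687 [191.6824  78.1137  29.4196]
top plate_thick 0.7 [0.3349 0.069  0.0509] [325.4104 294.6284]
top plate_thick 0.66 [ 0.4584 -0.0885  0.0534] [396.2567 231.1855]
top plate_thick 0.63 [ 0.3805 -0.0416  0.0446] [376.6745 269.5885]
  mask 0.68 261 413.9080459770115 273.2605363984674 [73.636  44.7011 81.2031]
  mask 0.51 152 376.86842105263156 270.3092105263158 [144.8158 142.5263  65.1382]
  mask 0.46 251 394.003984063745 230.77290836653387 [119.2351 114.6932 108.8765]
  mask 0.6 129 322.8759689922481 243.7751937984496 [127.2016 122.1628 115.2481]
top gauge 0.8 [0.5775 0.0673 0.0042] [320.0153 186.0772]
  mask 0.9 3743 317.9911835426129 186.97408495858937 [135.4606 135.1469 127.9121]
0.85
```

View pics/sidez.png

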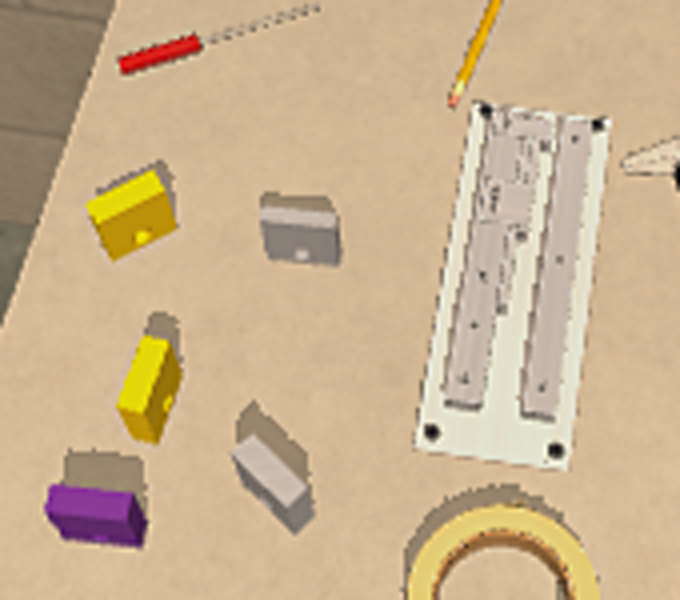

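View pics/topz.png

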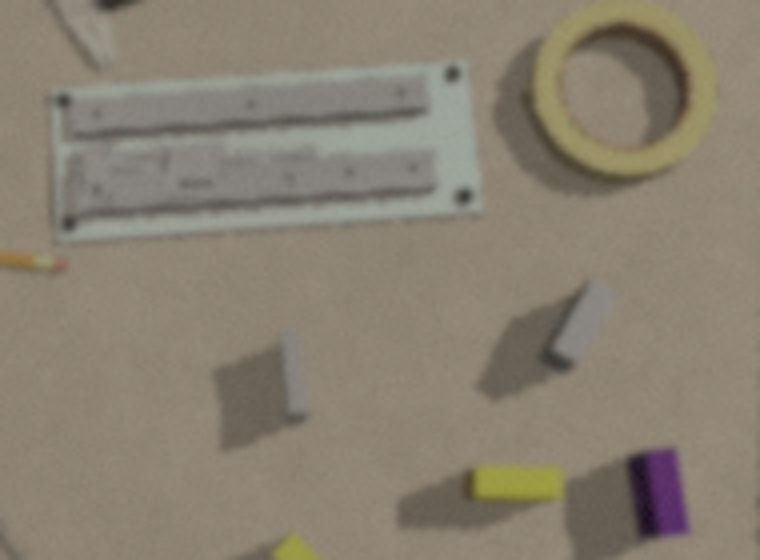

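Gauge: the mouth faces world −y and the fence is on the +x side. Thin plate: the one at side (275,198). Thick plate: side (268,260). Next I fit box silhouettes to the masks.

```bash
cat >> h.py <<'E'
from scipy.optimize import minimize
def box(cx,cy,yaw,sx,sy,z0,z1,off=(0,0)):
    P=np.array([[x,y] for x in(-sx/2,sx/2) for y in(-sy/2,sy/2)])+off
    c,s=np.cos(yaw),np.sin(yaw); P=P@np.array([[c,s],[-s,c]])+[cx,cy]
    return np.r_[np.c_[P,np.full(4,z0)],np.c_[P,np.full(4,z1)]]
def cost(p,parts,views,S=4):
    e=0
    for m,mask in views:
        ys,xs=np.nonzero(mask); x0,x1,y0,y1=max(xs.min()-12,0),min(xs.max()+13,640),max(ys.min()-12,0),min(ys.max()+13,400)
        M=cv2.resize(mask[y0:y1,x0:x1].astype(np.uint8),None,fx=S,fy=S,interpolation=0)
        I=np.zeros_like(M)
        for b in parts:
            uv=proj(m,box(p[0],p[1],p[2],*b))
            uv=(uv-[x0,y0]+0.5)*S-0.5
            cv2.fillConvexPoly(I,cv2.convexHull(np.round(uv*16).astype(np.int32)),1,shift=4)
        e+=1-(I&M).sum()/max((I|M).sum(),1)
    return e
def fit(p0,parts,views):
    best=None
    for dy in(-.15,0,.15):
        r=minimize(cost,np.array(p0)+[0,0,dy],args=(parts,views),method='Nelder-Mead',options=dict(initial_simplex=np.array(p0)+[0,0,dy]+np.array([[0,0,0],[.006,0,0],[0,.006,0],[0,0,.12]]),xatol=1e-5,fatol=1e-5,maxiter=300))
        if best is None or r.fun<best.fun: best=r
    return best.x,best.fun
THIN=[(.045,.010,0,.05)]; THICK=[(.045,.016,0,.05)]
GAUGE=[(.092,.244,0,.006)]
E
python3 - <<'E'
from h import *
np.set_printoptions(precision=4,suppress=True)
ms,mt=vision.camera_model('side'),vision.camera_model('top')
L=lambda n:np.load(n)
for nm,p0,parts,a,b in [('thin',(.445,.07,-.1),THIN,'m_side_plate_thin_0.npy','m_top_plate_thick_3.npy'),
 ('thick',(.46,-.09,-.7),THICK,'m_side_plate_thick_2.npy','m_top_plate_thick_2.npy'),
 ('gauge',(.578,.06,-.0),GAUGE,'m_side_gauge_0.npy','m_top_gauge_0.npy')]:
    A=(ms,L(a));B=(mt,L(b))
    for v in([A],[B],[A,B]): print(nm,*fit(p0,parts,v))
    if nm=='thick':
        for v in([A],[B],[A,B]): print('thick as thin',*fit(p0,THIN,v))
    if nm=='thin':
        for v in([A],[B],[A,B]): print('thin as thick',*fit(p0,THICK,v))
E
```

```text
Traceback (most recent call last):
FileNotFoundError: [Errno 2] No such file or directory: 'm_top_plate_thick_3.npy'
```

Run:
```python
from h import *
np.set_printoptions(precision=4,suppress=True)
ms,mt=vision.camera_model('side'),vision.camera_model('top')
L=lambda n:np.load(n)
for nm,p0,parts,a,b in [('thin',(.445,.07,-.1),THIN,'m_side_plate_thin_0.npy','m_top_plate_thin_0.npy'),
 ('thick',(.46,-.09,-.7),THICK,'m_side_plate_thick_2.npy','m_top_plate_thick_2.npy'),
 ('gauge',(.578,.06,-.0),GAUGE,'m_side_gauge_0.npy','m_top_gauge_0.npy')]:
    A=(ms,L(a));B=(mt,L(b))
    for v in([A],[B],[A,B]): print(nm,*fit(p0,parts,v))
    if nm=='thick':
        for v in([A],[B],[A,B]): print('thick as thin',*fit(p0,THIN,v))
    if nm=='thin':
        for v in([A],[B],[A,B]): print('thin as thick',*fit(p0,THICK,v))
m=vision.camera_model('wrist');s=sensors.state()
Rt=Ro.from_quat(s['tool_rot']).as_matrix()
print('cam in tool',Rt.T@(-m['R'].T@m['t']-s['ee_pos']),'\n',m['R']@Rt); print(Rt)
```

```text
thin [0.4433 0.0696 0.0414] 0.07058001397624036
thin [0.4429 0.0684 0.0776] 0.14176417641764172
thin [0.4433 0.0688 0.0624] 0.24447223131713158
thin as thick [ 0.4433  0.0703 -0.0892] 0.17001420166362347
thin as thick [ 0.4436  0.0675 -0.084 ] 0.3096037609133647
thin as thick [ 0.4437  0.0687 -0.0454] 0.48841018975465655
thick [ 0.4635 -0.0887 -0.5763] 0.07744180987600613
thick [ 0.4627 -0.0887 -0.5474] 0.08430232558139539
thick [ 0.4631 -0.0888 -0.5683] 0.17366239282059703
thick as thin [ 0.4633 -0.0886 -0.4104] 0.23506063947078282
thick as thin [ 0.4623 -0.0881 -0.3876] 0.28068013799901426
thick as thin [ 0.4626 -0.0879 -0.4027] 0.5257304798201896
gauge [0.5758 0.0791 0.0283] 0.11569788967049244
gauge [0.5756 0.0774 0.0244] 0.11099557324935383
gauge [0.5758 0.0779 0.0266] 0.22980521776295493
cam in tool [ 0.0005 -0.0657 -0.1664] 
 [[ 1.     -0.0007 -0.0012]
 [ 0.0004  0.9652 -0.2614]
 [ 0.0013  0.2614  0.9652]]
[[ 0.4076 -0.9132 -0.    ]
 [-0.9132 -0.4076  0.    ]
 [-0.      0.     -1.    ]]
```

```bash
cat >> h.py <<'E'
def goto(x,y,z,yaw,tilt0=True):
    """needed shift (cm, tool axes) and rotvec to have TCP at x,y,z, tool down, tool x at yaw"""
    s=sensors.state(); R=Ro.from_quat(s['tool_rot']).as_matrix()
    c,sn=np.cos(yaw),np.sin(yaw); T=np.array([[c,sn,0],[sn,-c,0],[0,0,-1]])
    d=R.T@(np.array([x,y,z])-s['ee_pos'])*100; r=Ro.from_matrix(R.T@T).as_rotvec()
    print('shift cm',d.round(3),'rot',r.round(4),'F',s['wrist_force'].round(2),'t',s['time_s'],'pos',s['ee_pos'].round(4),'yaw',round(float(np.arctan2(R[1,0],R[0,0])),4),'open',round(s['opening'],4))
E
python3 -c "
from h import *
goto(.443,.069,.18,-np.pi/2+.06)"
```

```text
shift cm [-50.742 -43.265   2.751] rot [0.     0.     0.3598] F [ 0.51  0.26 -0.2 ] t 0.85 pos [ 0.2547 -0.5707  0.2075] yaw -1.151 open 0.0854
```

>>> {"fn": "arm_command", "kwargs": {"series": [[8.5, [-4.2, -3.6, 0.2], [0, 0, 0.03]], [8.5, [-8.4, -7.2, 0.4], [0, 0, 0.06]], [8.5, [-12.6, -10.8, 0.6], [0, 0, 0.09]], [8.5, [-16.8, -14.4, 0.8], [0, 0, 0.12]], [8.5, [-21, -18, 1], [0, 0, 0.15]], [8.5, [-25.2, -21.6, 1.2], [0, 0, 0.18]], [8.5, [-29.4, -25.2, 1.4], [0, 0, 0.21]], [8.5, [-33.6, -28.8, 1.6], [0, 0, 0.24]], [8.5, [-37.8, -32.4, 1.8], [0, 0, 0.27]], [8.5, [-42, -36, 2], [0, 0, 0.3]], [8.5, [-46.2, -39.6, 2.4], [0, 0, 0.33]], [8.5, [-50.7, -43.3, 2.75], [0, 0, 0.36]]]}}

```text
time_s: 2.05
ee_pos: [0.4254, 0.0062, 0.1843]
tool_rot: [0.728, -0.686, 0.001, -0.001]
wrist_force: [0.5, -0.9, 0.5]
opening: 0.0849
```

```bash
python3 -c "
from h import *
goto(.443,.069,.18,-np.pi/2+.06)"
```

```text
shift cm [-6.17  -2.127  0.435] rot [-0.0019 -0.0005 -0.0014] F [ 0.49 -0.88  0.53] t 2.05 pos [0.4254 0.0062 0.1843] yaw -1.5122 open 0.0849
```

>>> {"fn": "arm_command", "kwargs": {"series": [[8.5, [0, 0, 0], [0, 0, 0]], [8.5, [0, 0, 0], [0, 0, 0]], [8.5, [0, 0, 0], [0, 0, 0]]]}}

```text
time_s: 2.35
ee_pos: [0.425, 0.0034, 0.184]
tool_rot: [0.728, -0.686, 0.0, 0.0]
wrist_force: [0.5, 0.1, 0.4]
opening: 0.0849
```

```bash
python3 -c "
from h import *
goto(.443,.069,.18,-np.pi/2+.06)"
```

```text
shift cm [-6.444 -2.187  0.394] rot [-0.0001 -0.0005 -0.0011] F [0.45 0.1  0.35] t 2.35 pos [0.425  0.0034 0.184 ] yaw -1.5119 open 0.0849
```

>>> {"fn": "arm_command", "kwargs": {"series": [[8.5, [-3.2, -1.1, 0.2], [0, 0, 0]], [8.5, [-6.4, -2.2, 0.4], [0, 0, 0]], [8.5, [-6.4, -2.2, 0.4], [0, 0, 0]], [8.5, [-6.4, -2.2, 0.4], [0, 0, 0]]]}}

```text
time_s: 2.75
ee_pos: [0.4432, 0.068, 0.1798]
tool_rot: [0.727, -0.686, 0.0, 0.0]
wrist_force: [0.3, -0.8, -0.3]
opening: 0.0851
```

```bash
python3 -c "
from h import *
goto(.443,.069,.18,-np.pi/2+.06)
m=vision.camera_model('wrist'); im=vision.grab_frame('wrist')
np.savez('w1.npz',im=im,**{k:np.array(v) for k,v in m.items()})
cv2.imwrite('pics/w1.png',im[:,:,::-1])
for t in ['plate_thin','plate_thick','gauge']:
    for i,d in enumerate(vision.cut_out(t,'wrist')):
        p=d['pixels'];ys,xs=np.nonzero(p);print(t,round(d['score'],2),p.sum(),xs.mean(),ys.mean(),im[p].mean(0));np.save(f'm_w1_{t}_{i}.npy',p)
"
```

```text
shift cm [-0.098  0.016 -0.016] rot [ 0.0003 -0.0006 -0.0018] F [ 0.28 -0.82 -0.27] t 2.75 pos [0.4432 0.068  0.1798] yaw -1.5126 open 0.0851
plate_thin 0.93 444 314.47072072072075 186.52477477477478 [169.31756757 158.19369369 146.8490991 ]
plate_thin 0.32 1195 133.25857740585775 97.35062761506276 [188.09958159 144.86276151  64.80585774]
plate_thick 0.94 1086 313.95672191528547 270.634438305709 [172.01657459 150.99815838  45.9014733 ]
plate_thick 0.86 1010 405.5980198019802 241.55049504950495 [148.36039604 125.12574257  44.06138614]
plate_thick 0.7 19010 318.827143608627 60.00562861651762 [181.86775381 176.95239348 164.71799053]
plate_thick 0.64 1494 455.8433734939759 177.3413654618474 [127.42838019 118.5394913  109.39022758]
plate_thick 0.64 1501 469.77415056628917 254.13524317121917 [76.73884077 43.56095936 78.49900067]
plate_thick 0.42 439 314.7744874715262 188.55580865603645 [171.87243736 160.61503417 149.13667426]
gauge 0.94 19065 318.27049567269864 60.02103330710727 [181.81783373 176.88633622 164.65733019]
```

View pics/w1.png

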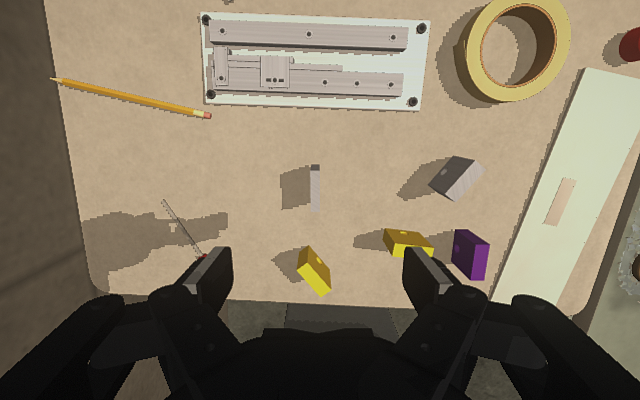

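The wrist view shows the gauge at (318,60), the thin plate at (315,187) between the fingers, and the thick plate at (456,177).

Run:
```python
from h import *
np.set_printoptions(precision=4,suppress=True)
w=np.load('w1.npz'); m={k:w[k] for k in['fx','fy','cx','cy','R','t']}
L=np.load
print('thin',*fit((.443,.069,.06),THIN,[(m,L('m_w1_plate_thin_0.npy'))]))
print('thick',*fit((.463,-.089,-.56),THICK,[(m,L('m_w1_plate_thick_3.npy'))]))
G=GAUGE+[(.02,.19,.006,.02,(.02,0)),(.025,.19,.006,.02,(-.0235,0))]
def box6(*a): return a
print('gauge',*fit((.576,.078,.027),GAUGE,[(m,L('m_w1_gauge_0.npy'))]))
ms,mt=vision.camera_model('side'),vision.camera_model('top')
V=[(m,L('m_w1_gauge_0.npy')),(ms,L('m_side_gauge_0.npy')),(mt,L('m_top_gauge_0.npy'))]
p,e=fit((.576,.078,.027),G,V);print('gauge all',p,e)
for v in V: print('  ',fit((.576,.078,.027),G,[v]))
im=cv2.resize(w['im'][:,:,::-1][0:120,190:440],None,fx=3,fy=3,interpolation=2)
def dr(pts,col):
    uv=((proj(m,pts)-[190,0])*3).round().astype(int); cv2.polylines(im,[uv.reshape(-1,1,2)],True,col,1)
c,s=np.cos(p[2]),np.sin(p[2])
g=lambda x,y,z:[p[0]+c*x-s*y,p[1]+s*x+c*y,z]
dr([g(x,y,.006) for x,y in((-.046,-.122),(.046,-.122),(.046,.122),(-.046,.122))],(0,0,255))
dr([g(x,y,.02) for x,y in((.01,-.095),(.03,-.095),(.03,.12),(.01,.12))],(0,255,0))
dr([g(x,y,.006) for x,y in((.01,-.095),(-.0135,-.095),(-.0135,-.03),(.01,-.03))],(255,0,0))
cv2.imwrite('pics/w1g.png',im)
```

```text
thin [0.4429 0.0698 0.0662] 0.10646935568360394
thick [ 0.4624 -0.0873 -0.5875] 0.03794434288035753
gauge [0.5756 0.0784 0.0241] 0.09304404839959468
gauge all [0.5757 0.0779 0.0256] 0.3237956935628533
   (array([0.5756, 0.0784, 0.0241]), np.float64(0.09304404839959468))
   (array([0.5758, 0.0791, 0.0285]), np.float64(0.11589992227691626))
   (array([0.5757, 0.0773, 0.0246]), np.float64(0.11100051994354898))
```

View pics/w1g.png

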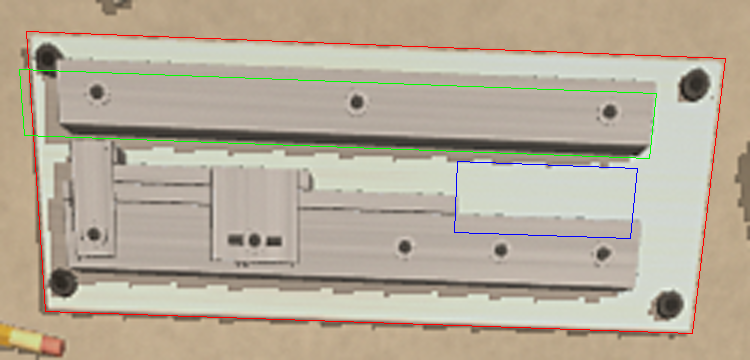

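Run:
```python
from h import *
np.set_printoptions(precision=1,suppress=True)
w=np.load('w1.npz'); m={k:w[k] for k in['fx','fy','cx','cy','R','t']}
p=[.5757,.0779,.0256];c,s=np.cos(p[2]),np.sin(p[2])
def G(u,v,z):
    X=onz(m,190+u/3,v/3,z); d=X[:2]-p[:2]; return np.array([c*d[0]+s*d[1],-s*d[0]+c*d[1]])*1000
for n,u,v,z in [('fence inner top R',640,143,.02),('fence outer top R',657,83,.02),('fence outer top L',62,60,.02),('fence inner top L',60,124,.02),('fence foot mid',455,148,.006),
 ('step rail inner top R',638,219,.02),('step rail outer top R',632,290,.02),('outer edge base z6',722,58,.006),('base lo R',693,331,.006),('base up L',28,32,.006),('base lo L',45,311,.006)]: print(n,G(u,v,z))
im=cv2.resize(w['im'][:,:,::-1][5:110,200:330],None,fx=6,fy=5.7,interpolation=0)
cv2.imwrite('pics/z1.png',im)
im=cv2.resize(w['im'][:,:,::-1][5:110,310:440],None,fx=6,fy=5.7,interpolation=0)
cv2.imwrite('pics/z2.png',im)
```

```text
fence inner top R [ 14.6 -91.4]
fence outer top R [ 33.1 -95.1]
fence outer top L [ 33.1 105.5]
fence inner top L [ 13.8 107.4]
fence foot mid [ 14.3 -28.9]
step rail inner top R [ -9.4 -93.4]
step rail outer top R [-32.8 -93.9]
outer edge base z6 [  45.9 -120.8]
base lo R [ -45.2 -122.3]
base up L [ 45.6 121.4]
base lo L [-46.2 121.9]
```

View pics/z2.png

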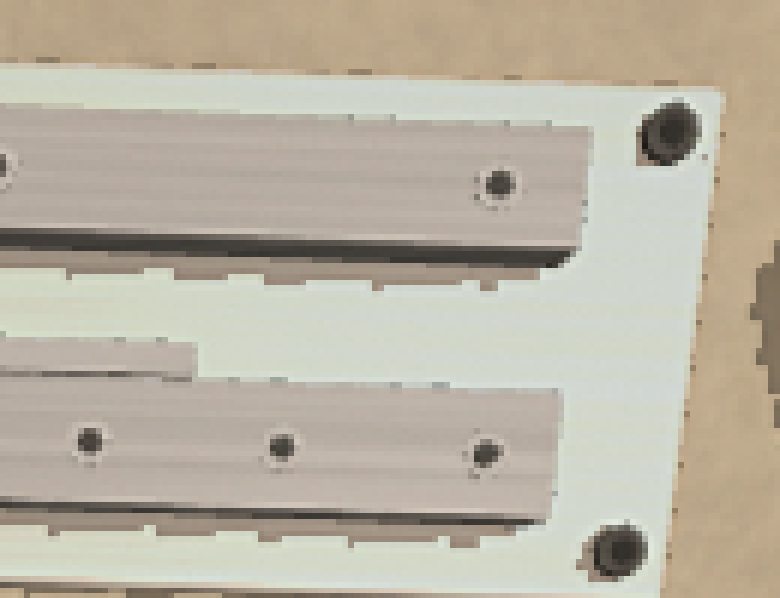

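View pics/z1.png

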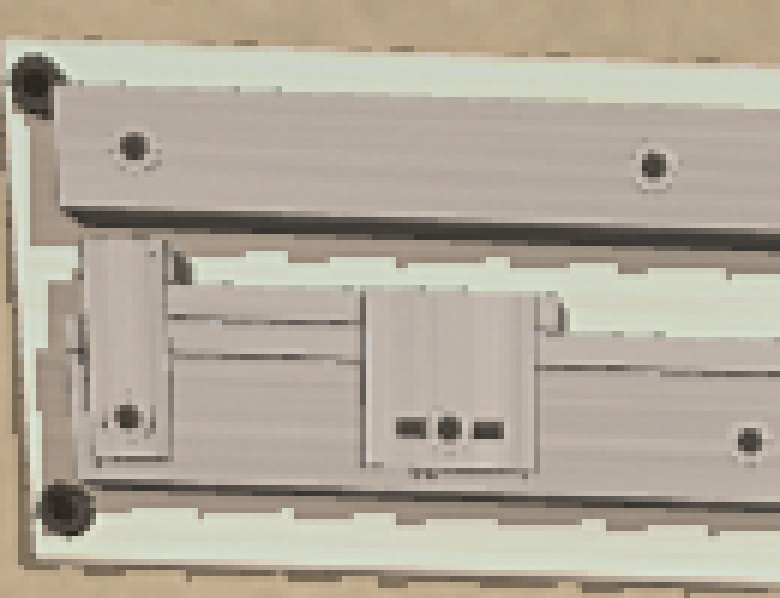

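>>> {"fn": "arm_command", "kwargs": {"series": [[8.5, [-0.1, 0, 4], [0, 0, 0]], [8.5, [-0.1, 0, 8], [0, 0, 0]], [8.5, [-0.1, 0, 12], [0, 0, 0]], [8.5, [-0.1, 0, 14.5], [0, 0, 0]], [8.5, [-0.1, 0, 15.8], [0, 0, 0]], [8.5, [-0.1, 0, 15.8], [0, 0, 0]], [8.5, [-0.1, 0, 15.8], [0, 0, 0]]]}}

```text
time_s: 3.65
ee_pos: [0.4442, 0.07, 0.0231]
tool_rot: [0.728, -0.686, 0.001, -0.001]
wrist_force: [0.5, 1.2, 0.4]
opening: 0.0847
```

```bash
python3 -c "
from h import *
goto(.443,.069,.022,-np.pi/2+.062)
w=np.load('w1.npz'); m={k:w[k] for k in['fx','fy','cx','cy','R','t']}
p=[.579,.0785,.0256];c,s=np.cos(p[2]),np.sin(p[2])
def G(u,v,z):
    X=onz(m,200+u/6,5+v/5.7,z); d=X[:2]-p[:2]; return np.array([c*d[0]+s*d[1],-s*d[0]+c*d[1]])*1000
print(G(563,315,.02),G(190,268,.02),G(197,360-0,.02)) 
cv2.imwrite('pics/w2.png',vision.grab_frame('wrist')[:,:,::-1])
"
```

```text
shift cm [0.09  0.126 0.115] rot [-0.002  -0.0002 -0.0028] F [0.46 1.21 0.45] t 3.65 pos [0.4442 0.07   0.0231] yaw -1.5116 open 0.0847
[-4.33680769 20.8011651 ] [ 1.27507729 85.13395836] [-14.03832809  84.60119662]
```

View pics/w2.png

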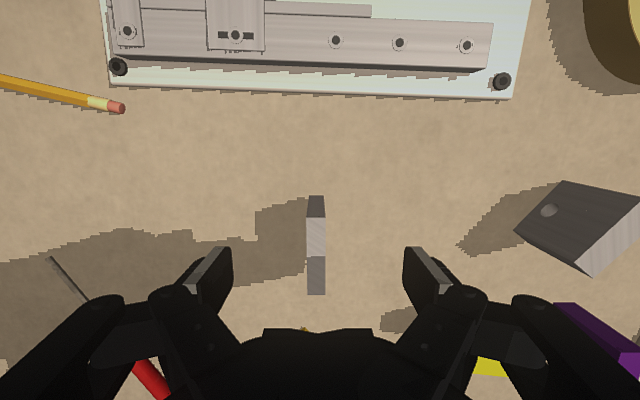

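The plate stands between the fingers at (316,245). I close the gripper.

>>> {"fn": "arm_command", "kwargs": {"series": [[0, [0, 0.1, 0.1], [0, 0, 0]], [0, [0, 0.1, 0.1], [0, 0, 0]], [0, [0, 0.1, 0.1], [0, 0, 0]], [0, [0, 0.1, 0.1], [0, 0, 0]], [0, [0, 0.1, 0.1], [0, 0, 0]], [0, [0, 0.1, 0.1], [0, 0, 0]]], "newtons": 100}}

```text
time_s: 4.3
ee_pos: [0.4424, 0.0703, 0.0213]
tool_rot: [0.728, -0.686, 0.0, -0.0]
wrist_force: [-1.4, 0.3, 3.6]
opening: 0.006
```

```bash
python3 -c "
from h import *
goto(.443,.069,.10,-np.pi/2+.062)
cv2.imwrite('pics/w3.png',vision.grab_frame('wrist')[:,:,::-1])
"
```

```text
shift cm [ 0.134 -0.057 -7.868] rot [-0.0004  0.     -0.0021] F [-1.36  0.29  3.62] t 4.3 pos [0.4424 0.0703 0.0213] yaw -1.5109 open 0.006
```

View pics/w3.png

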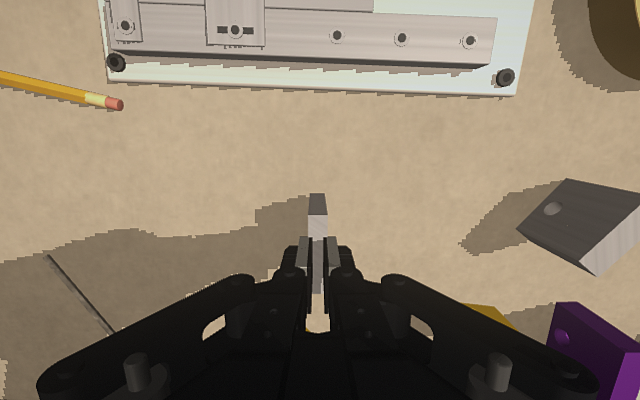

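>>> {"fn": "arm_command", "kwargs": {"series": [[0, [0, 0, -2], [0, 0, 0]], [0, [0, 0, -6], [0, 0, 0]], [0, [0, 0, -10], [0, 0, 0]], [0, [0, 0, -10], [0, 0, 0]], [0, [0, 0, -10], [0, 0, 0]]]}}

```text
time_s: 4.85
ee_pos: [0.4425, 0.0703, 0.1214]
tool_rot: [0.728, -0.686, 0.001, -0.001]
wrist_force: [0.3, -0.0, -2.1]
opening: 0.0057
```

```bash
python3 -c "
from h import *
p=[.579,.0785,.0256];c,s=np.cos(p[2]),np.sin(p[2])
g=lambda x,y:(p[0]+c*x-s*y,p[1]+s*x+c*y)
print(g(.004,-.065))
goto(*g(.004,-.065),.10,.0256)
cv2.imwrite('pics/w4.png',vision.grab_frame('wrist')[:,:,::-1])
"
```

```text
(np.float64(0.5846625076043634), np.float64(0.013623686852360928))
shift cm [  6.504 -13.848   2.165] rot [-1.2000e-03 -1.4000e-03 -1.5366e+00] F [ 0.3  -0.03 -2.14] t 4.85 pos [0.4425 0.0703 0.1214] yaw -1.511 open 0.0057
```

View pics/w4.png

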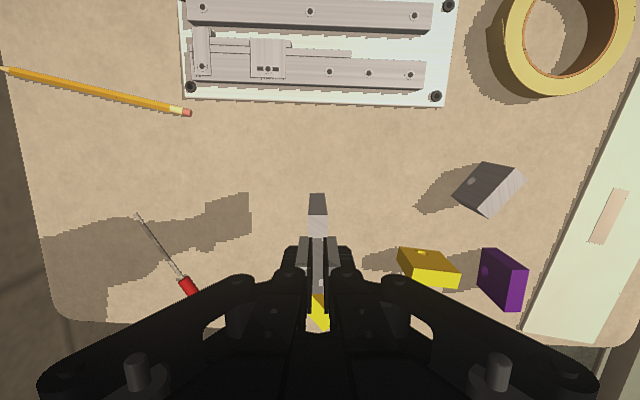

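The plate is held; the wrist reads −2.1 N. I carry it to above the mouth while turning.

>>> {"fn": "arm_command", "kwargs": {"series": [[0, [0.5, -1.2, 0], [0, 0, -0.14]], [0, [1.1, -2.4, 0], [0, 0, -0.28]], [0, [1.7, -3.6, 0], [0, 0, -0.42]], [0, [2.3, -4.8, 0], [0, 0, -0.56]], [0, [2.9, -6, 0], [0, 0, -0.7]], [0, [3.5, -7.2, 0], [0, 0, -0.84]], [0, [4.1, -8.5, 0], [0, 0, -0.98]], [0, [4.7, -9.8, 0], [0, 0, -1.12]], [0, [5.3, -11.1, 0], [0, 0, -1.26]], [0, [5.9, -12.4, 0], [0, 0, -1.4]], [0, [6.5, -13.65, 0], [0, 0, -1.537]], [0, [6.5, -13.65, 0], [0, 0, -1.537]]]}}

```text
time_s: 6.1
ee_pos: [0.5815, 0.0131, 0.1179]
tool_rot: [1.0, 0.013, -0.002, -0.0]
wrist_force: [-0.4, 0.8, -2.0]
opening: 0.0057
```

>>> {"fn": "arm_command", "kwargs": {"series": [[0, [0, 0, 0], [0, 0, 0]], [0, [0, 0, 0], [0, 0, 0]]]}}

```text
time_s: 6.3
ee_pos: [0.5809, 0.0139, 0.1194]
tool_rot: [1.0, 0.012, -0.001, -0.0]
wrist_force: [-0.2, -0.2, -1.1]
opening: 0.0056
```

```bash
python3 -c "
from h import *
p=[.579,.0785,.0256];c,s=np.cos(p[2]),np.sin(p[2])
g=lambda x,y:(p[0]+c*x-s*y,p[1]+s*x+c*y)
goto(*g(.002,-.065),.028,.0256)
m=vision.camera_model('wrist'); im=vision.grab_frame('wrist')
np.savez('w5.npz',im=im,**{k:np.array(v) for k,v in m.items()})
cv2.imwrite('pics/w5.png',im[:,:,::-1])
im=vision.grab_frame('side');cv2.imwrite('pics/s5.png',cv2.resize(im[100:290,200:400,::-1],None,fx=3.1,fy=3.1,interpolation=2))
"
```

```text
shift cm [0.204 0.037 9.137] rot [-0.0005  0.0028 -0.0011] F [-0.16 -0.22 -1.15] t 6.3 pos [0.5809 0.0139 0.1194] yaw 0.0245 open 0.0056
```

View pics/w5.png

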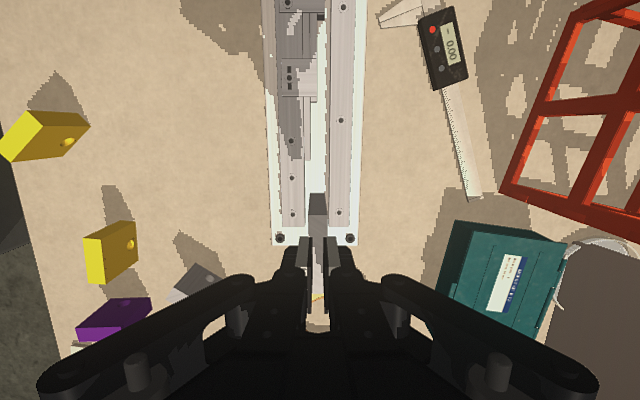

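View pics/s5.png

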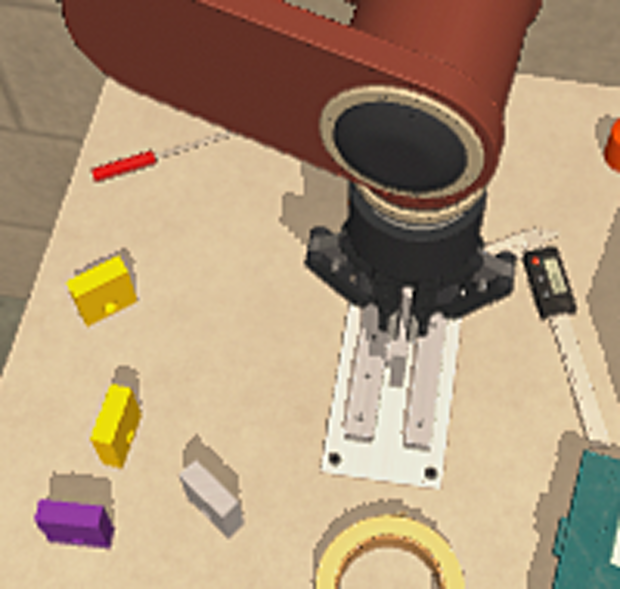

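Run:
```python
from h import *
w=np.load('w5.npz'); m={k:w[k] for k in['fx','fy','cx','cy','R','t']}
p=[.579,.0785,.0256];c,s=np.cos(p[2]),np.sin(p[2])
g=lambda x,y,z:[p[0]+c*x-s*y,p[1]+s*x+c*y,z]
x0,y0,S=240,0,4
big=cv2.resize(w['im'][:,:,::-1][0:250,240:380],None,fx=3,fy=2.4,interpolation=2)
ov=big.copy()
def dr(pts,col):
    uv=((proj(m,pts)-[x0,y0])*[3,2.4]).round().astype(int); cv2.polylines(ov,[uv.reshape(-1,1,2)],True,col,1)
dr([g(x,y,.02) for x,y in((.01,-.095),(.03,-.095),(.03,.105),(.01,.105))],(0,255,0))
dr([g(x,y,.02) for x,y in((-.0135,-.095),(-.0135,-.03),(-.0075,-.03),(-.0075,.02),(-.036,.02),(-.036,-.095))],(255,0,0))
dr([g(x,y,.006) for x,y in((-.049,-.122),(.043,-.122),(.043,.122),(-.049,.122))],(0,0,255))
cv2.imwrite('pics/w5z.png',cv2.resize(np.hstack([big,ov]),(800,571)))
```

```text
(no output)
```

View pics/w5z.png

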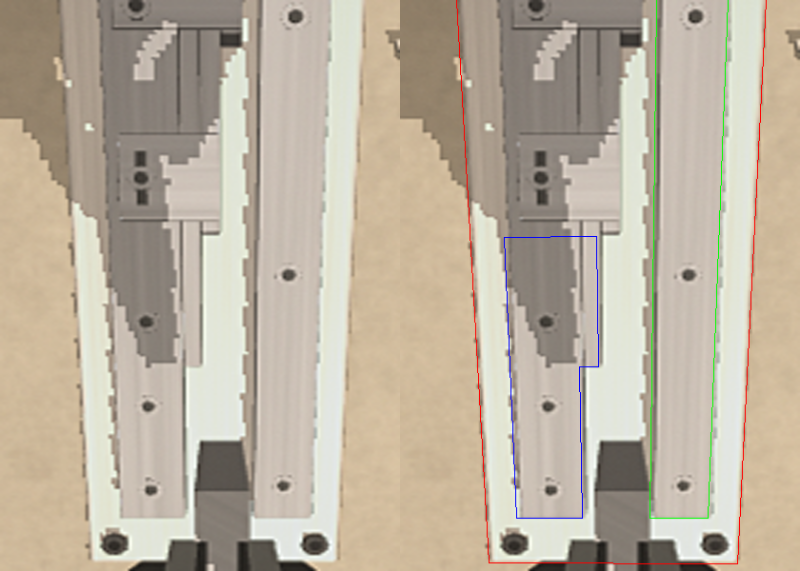

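>>> {"fn": "arm_command", "kwargs": {"series": [[0, [0.2, 0, 3], [0, 0, 0]], [0, [0.2, 0, 6], [0, 0, 0]], [0, [0.2, 0, 8], [0, 0, 0]], [0, [0.2, 0, 8.8], [0, 0, 0]], [0, [0.2, 0, 8.8], [0, 0, 0]], [0, [0.2, 0, 8.8], [0, 0, 0]]]}}

```text
time_s: 7.0
ee_pos: [0.5851, 0.0136, 0.0342]
tool_rot: [1.0, 0.013, 0.001, 0.0]
wrist_force: [-0.2, -0.3, -2.1]
opening: 0.0055
```

```bash
python3 -c "
from h import *
p=[.5795,.0785,.0256];c,s=np.cos(p[2]),np.sin(p[2])
g=lambda x,y:(p[0]+c*x-s*y,p[1]+s*x+c*y)
goto(*g(.002,-.065),.0273,.0256)
im=vision.grab_frame('wrist')
cv2.imwrite('pics/w6.png',im[:,:,::-1])
im=vision.grab_frame('side');cv2.imwrite('pics/s6.png',cv2.resize(im[150:290,270:400,::-1],None,fx=4,fy=4,interpolation=2))
"
```

```text
shift cm [-0.194 -0.006  0.686] rot [ 0.0003 -0.002   0.0003] F [-0.18 -0.25 -2.07] t 7.0 pos [0.5851 0.0136 0.0342] yaw 0.0259 open 0.0055
```

View pics/w6.png

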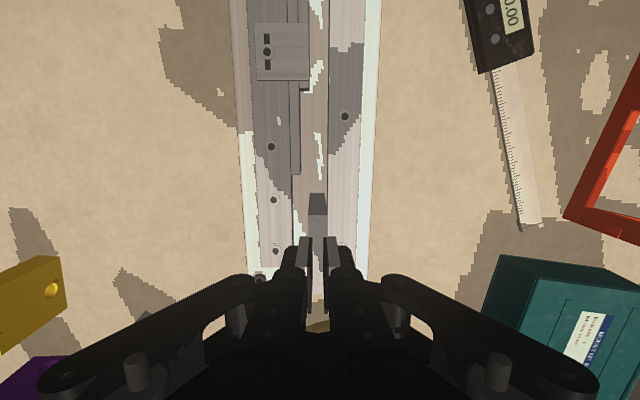

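View pics/s6.png

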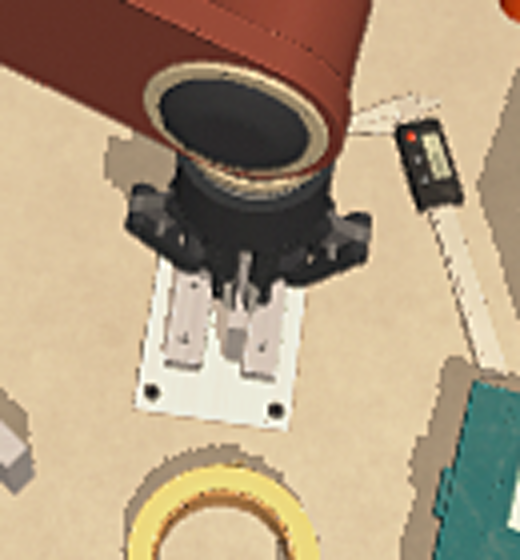

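>>> {"fn": "arm_command", "kwargs": {"series": [[0, [-0.1, 0, 0.3], [0, 0, 0]], [0, [-0.1, 0, 0.5], [0, 0, 0]], [0, [-0.1, 0, 0.6], [0, 0, 0]], [0, [-0.1, 0, 0.6], [0, 0, 0]]]}}

```text
time_s: 7.5
ee_pos: [0.5835, 0.0135, 0.0274]
tool_rot: [1.0, 0.013, 0.0, 0.0]
wrist_force: [-0.4, 0.8, 1.7]
opening: 0.0054
```

>>> {"fn": "arm_command", "kwargs": {"series": [[0, [0, 0, 0.05], [0, 0, 0]], [0, [0, 0, 0.05], [0, 0, 0]]]}}

```text
time_s: 7.7
ee_pos: [0.5838, 0.0135, 0.0273]
tool_rot: [1.0, 0.013, 0.001, 0.0]
wrist_force: [-2.0, -0.2, 5.4]
opening: 0.0056
```

On the floor: the force has risen and z is 0.0273 as expected. Next I feel for the fence in +x.

>>> {"fn": "arm_command", "kwargs": {"series": [[0, [0.1, 0, -0.05], [0, 0, 0]], [0, [0.15, 0, -0.05], [0, 0, 0]], [0, [0.15, 0, -0.05], [0, 0, 0]]]}}

```text
time_s: 8.0
ee_pos: [0.5847, 0.0135, 0.0274]
tool_rot: [1.0, 0.013, -0.0, 0.0]
wrist_force: [-3.0, 0.3, 6.5]
opening: 0.0056
```

>>> {"fn": "arm_command", "kwargs": {"series": [[0, [0.1, 0, 0], [0, 0, 0]], [0, [0.1, 0, 0], [0, 0, 0]], [0, [0.1, 0, 0], [0, 0, 0]]]}}

```text
time_s: 8.3
ee_pos: [0.5855, 0.0135, 0.0274]
tool_rot: [1.0, 0.013, -0.001, 0.0]
wrist_force: [-3.8, 0.6, 6.2]
opening: 0.0055
```

>>> {"fn": "arm_command", "kwargs": {"series": [[0, [0.1, 0, 0], [0, 0, 0]], [0, [0.1, 0, 0], [0, 0, 0]], [0, [0.1, 0, 0], [0, 0, 0]]]}}

```text
time_s: 8.6
ee_pos: [0.5868, 0.0136, 0.0276]
tool_rot: [1.0, 0.013, -0.0, 0.0]
wrist_force: [-3.0, -0.2, 7.4]
opening: 0.0052
```

>>> {"fn": "arm_command", "kwargs": {"series": [[0, [0.1, 0, -0.05], [0, 0, 0]], [0, [0.1, 0, -0.05], [0, 0, 0]], [0, [0.1, 0, -0.05], [0, 0, 0]]]}}

```text
time_s: 8.9
ee_pos: [0.5877, 0.0136, 0.0276]
tool_rot: [1.0, 0.013, -0.0, 0.0]
wrist_force: [-3.2, -0.2, 5.0]
opening: 0.0056
```

>>> {"fn": "arm_command", "kwargs": {"series": [[0, [0.1, 0, 0], [0, 0, 0]], [0, [0.1, 0, 0], [0, 0, 0]], [0, [0.1, 0, 0], [0, 0, 0]]]}}

```text
time_s: 9.2
ee_pos: [0.5885, 0.0137, 0.0276]
tool_rot: [1.0, 0.013, -0.0, 0.0]
wrist_force: [-3.0, -0.8, 6.0]
opening: 0.0057
```

```bash
python3 -c "
from h import *
im=vision.grab_frame('wrist');goto(.58,.0136,.0276,.0256)
cv2.imwrite('pics/w7.png',cv2.resize(im[100:290,240:400,::-1],None,fx=4,fy=3.1,interpolation=2))
"
```

```text
shift cm [-0.846 -0.018 -0.001] rot [0.     0.001  0.0004] F [-3.14 -0.16  6.87] t 9.25 pos [0.5885 0.0136 0.0276] yaw 0.026 open 0.0056
```

View pics/w7.png

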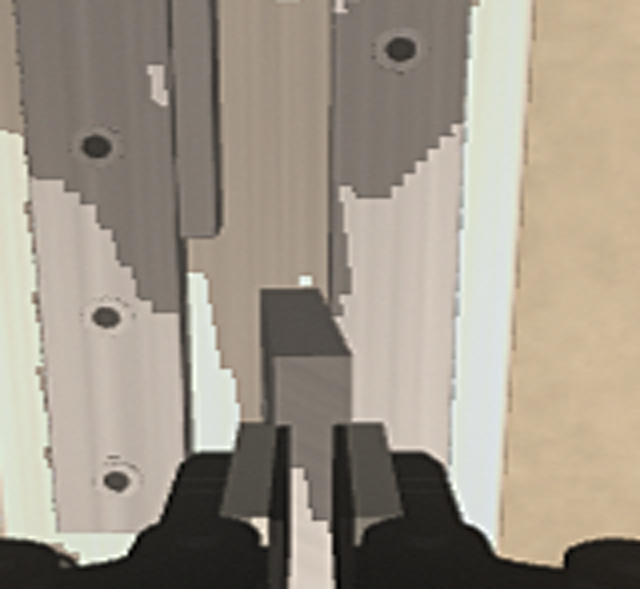

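The plate's foot is dragged about 3 mm to the left (end face from 262–318 at the bottom to 275–352 at the top), so it has rolled in the pads. I lift it clear of the floor friction.

>>> {"fn": "arm_command", "kwargs": {"series": [[0, [-0.1, 0, -0.2], [0, 0, 0]], [0, [-0.2, 0, -0.3], [0, 0, 0]], [0, [-0.2, 0, -0.3], [0, 0, 0]]], "newtons": 120}}

```text
time_s: 9.55
ee_pos: [0.5863, 0.0137, 0.0297]
tool_rot: [1.0, 0.013, -0.0, -0.0]
wrist_force: [0.5, -0.5, -2.5]
opening: 0.0051
```

```bash
python3 -c "
from h import *
im=vision.grab_frame('wrist');goto(.58,.0136,.0276,.0256)
cv2.imwrite('pics/w8.png',cv2.resize(im[100:290,240:400,::-1],None,fx=4,fy=3.1,interpolation=2))
"
```

```text
shift cm [-0.637 -0.009  0.216] rot [-0.0001  0.0004  0.0003] F [-0.32  0.52 -1.69] t 9.6 pos [0.5864 0.0137 0.0298] yaw 0.0259 open 0.0047
```

View pics/w8.png

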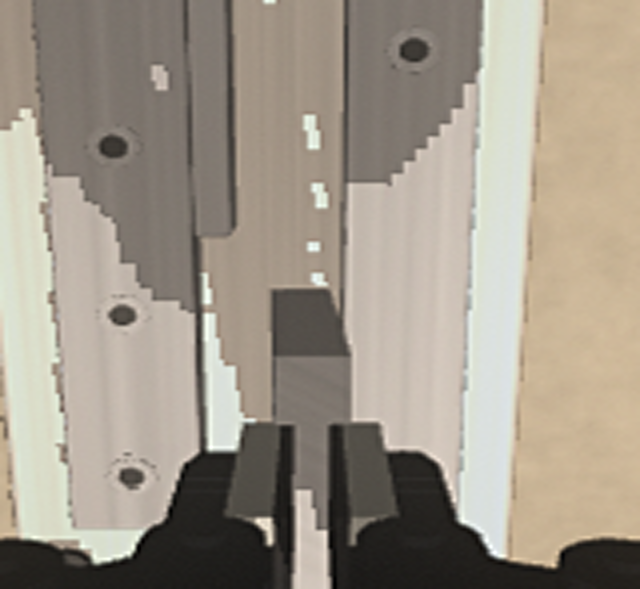

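>>> {"fn": "arm_command", "kwargs": {"series": [[0, [-0.05, 0, 0.15], [0, 0, 0]], [0, [-0.1, 0, 0.22], [0, 0, 0]], [0, [-0.1, 0, 0.22], [0, 0, 0]], [2.5, [-0.1, 0, 0.22], [0, 0, 0]], [2.5, [-0.2, 0, 0.22], [0, 0, 0]], [2.5, [-0.2, 0, 0.22], [0, 0, 0]]]}}

```text
time_s: 10.2
ee_pos: [0.585, 0.0135, 0.0285]
tool_rot: [1.0, 0.013, 0.0, 0.0]
wrist_force: [-0.1, -0.9, 0.2]
opening: 0.0252
```

```bash
python3 -c "
from h import *
im=vision.grab_frame('wrist');goto(.58,.0136,.0276,.0256)
cv2.imwrite('pics/w9.png',cv2.resize(im[100:290,240:400,::-1],None,fx=4,fy=3.1,interpolation=2))
"
```

```text
shift cm [-0.495 -0.016  0.089] rot [ 0.0001 -0.0006  0.0005] F [ 0.61 -0.01  0.24] t 10.25 pos [0.585  0.0136 0.0285] yaw 0.0261 open 0.0251
```

View pics/w9.png

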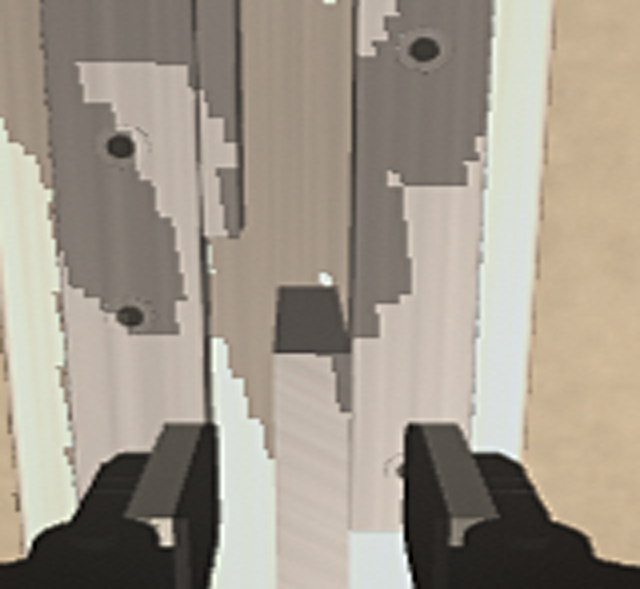

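The plate now stands upright and centred, with its foot at 276–337. I regrip and lift slightly.

>>> {"fn": "arm_command", "kwargs": {"series": [[0, [0, 0, 0], [0, 0, 0]], [0, [0, 0, 0], [0, 0, 0]], [0, [0, 0, 0], [0, 0, 0]], [0, [0, 0, 0], [0, 0, 0]], [0, [0, 0, -0.08], [0, 0, 0]], [0, [0.12, 0, -0.08], [0, 0, 0]], [0, [0.12, 0, -0.08], [0, 0, 0]]], "newtons": 120}}

```text
time_s: 10.95
ee_pos: [0.5856, 0.0136, 0.0288]
tool_rot: [1.0, 0.013, -0.001, -0.0]
wrist_force: [-1.2, -0.2, 2.0]
opening: 0.0039
```

```bash
python3 -c "
from h import *
im=vision.grab_frame('wrist');goto(.5865,.0136,.0276,.0256)
cv2.imwrite('pics/w10.png',cv2.resize(im[100:290,240:400,::-1],None,fx=4,fy=3.1,interpolation=2))
"
```

```text
shift cm [0.084 0.002 0.125] rot [-0.      0.0008  0.0004] F [-1.53  0.38  2.96] t 11.0 pos [0.5857 0.0136 0.0289] yaw 0.026 open 0.0041
```

View pics/w10.png

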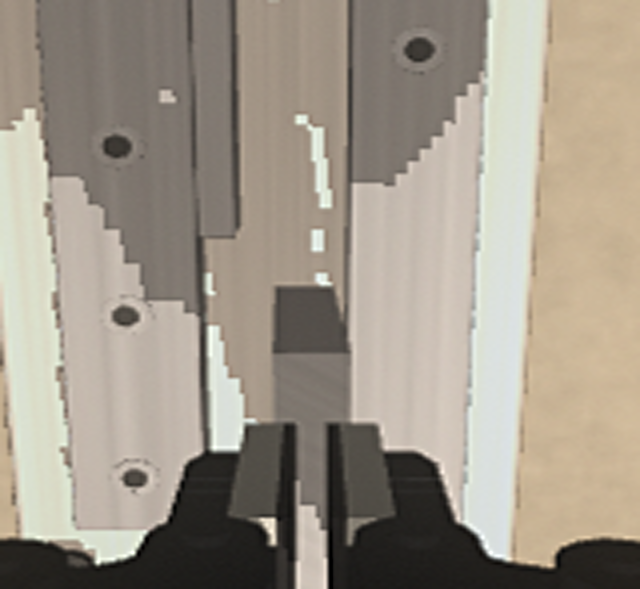

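>>> {"fn": "arm_command", "kwargs": {"series": [[0, [0, 0, -0.1], [0, 0, 0]], [0, [0.05, 0, -0.14], [0, 0, 0]], [0, [0.05, 0, -0.14], [0, 0, 0]], [0, [0.05, 0, -0.14], [0, 0, 0]]]}}

```text
time_s: 11.4
ee_pos: [0.5862, 0.0137, 0.03]
tool_rot: [1.0, 0.013, -0.0, -0.0]
wrist_force: [0.1, 0.5, -1.5]
opening: 0.0041
```

```bash
python3 -c "
from h import *
im=vision.grab_frame('wrist');
p=[.5800,.0785,.0256];c,s=np.cos(p[2]),np.sin(p[2])
g=lambda x,y:(p[0]+c*x-s*y,p[1]+s*x+c*y)
for y in (-.0651,-.03,0,.02,.05,.062): print(y,g(.0045,y)); goto(*g(.0045,y),.0298,.0256)
cv2.imwrite('pics/w11.png',cv2.resize(im[100:290,240:400,::-1],None,fx=4,fy=3.1,interpolation=2))
"
```

```text
-0.0651 (np.float64(0.5861649034937), np.float64(0.01353651822051588))
shift cm [-0.009  0.012  0.026] rot [-0.0001  0.0003  0.0004] F [ 0.78 -0.12 -0.69] t 11.45 pos [0.5863 0.0137 0.0301] yaw 0.026 open 0.0042
-0.03 (np.float64(0.5852664416371975), np.float64(0.04862501728064113))
shift cm [-0.008 -3.498  0.026] rot [-0.0001  0.0003  0.0004] F [ 0.78 -0.12 -0.69] t 11.45 pos [0.5863 0.0137 0.0301] yaw 0.026 open 0.0042
0 (np.float64(0.5844985255205288), np.float64(0.07861518741750032))
shift cm [-6.000e-03 -6.498e+00  2.600e-02] rot [-0.0001  0.0003  0.0004] F [ 0.78 -0.12 -0.69] t 11.45 pos [0.5863 0.0137 0.0301] yaw 0.026 open 0.0042
0.02 (np.float64(0.5839865814427497), np.float64(0.09860863417540644))
shift cm [-6.000e-03 -8.498e+00  2.700e-02] rot [-0.0001  0.0003  0.0004] F [ 0.78 -0.12 -0.69] t 11.45 pos [0.5863 0.0137 0.0301] yaw 0.026 open 0.0042
0.05 (np.float64(0.5832186653260809), np.float64(0.1285988043122656))
shift cm [-4.0000e-03 -1.1498e+01  2.7000e-02] rot [-0.0001  0.0003  0.0004] F [ 0.78 -0.12 -0.69] t 11.45 pos [0.5863 0.0137 0.0301] yaw 0.026 open 0.0042
0.062 (np.float64(0.5829114988794134), np.float64(0.1405948723670093))
shift cm [-4.0000e-03 -1.2698e+01  2.7000e-02] rot [-0.0001  0.0003  0.0004] F [ 0.78 -0.12 -0.69] t 11.45 pos [0.5863 0.0137 0.0301] yaw 0.026 open 0.0042
```

View pics/w11.png

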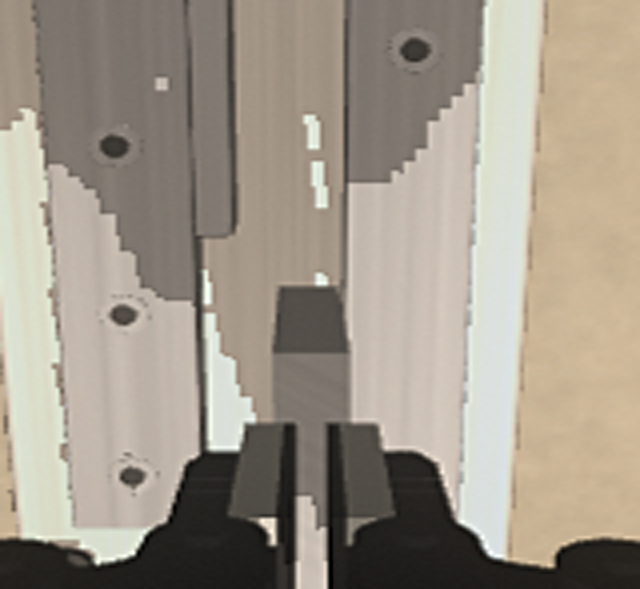

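Upright, with a small gap to the fence. I slide on to just before the thick step.

>>> {"fn": "arm_command", "kwargs": {"series": [[0, [0, -1.5, 0], [0, 0, 0]], [0, [0, -3, 0], [0, 0, 0]], [0, [0, -4.3, 0], [0, 0, 0]], [0, [0, -5.2, 0], [0, 0, 0]], [0, [0, -5.2, 0], [0, 0, 0]], [0, [0, -5.2, 0], [0, 0, 0]]]}}

```text
time_s: 12.05
ee_pos: [0.585, 0.066, 0.0303]
tool_rot: [1.0, 0.013, -0.0, 0.0]
wrist_force: [-0.3, -0.7, -2.5]
opening: 0.004
```

```bash
python3 -c "
from h import *
im=vision.grab_frame('wrist');
p=[.5800,.0785,.0256];c,s=np.cos(p[2]),np.sin(p[2])
g=lambda x,y:(p[0]+c*x-s*y,p[1]+s*x+c*y)
for y in (-.013,.0,.05): goto(*g(.0045,y),.0298,.0256)
cv2.imwrite('pics/w12.png',cv2.resize(im[70:270,240:400,::-1],None,fx=4,fy=3,interpolation=2))
"
```

```text
shift cm [-0.024  0.001  0.055] rot [ 0.0003 -0.      0.0008] F [ 0.07  1.2  -2.05] t 12.1 pos [0.5851 0.0656 0.0304] yaw 0.0264 open 0.0042
shift cm [-0.023 -1.299  0.055] rot [ 0.0003 -0.      0.0008] F [ 0.07  1.2  -2.05] t 12.1 pos [0.5851 0.0656 0.0304] yaw 0.0264 open 0.0042
shift cm [-0.02  -6.299  0.054] rot [ 0.0003 -0.      0.0008] F [ 0.07  1.2  -2.05] t 12.1 pos [0.5851 0.0656 0.0304] yaw 0.0264 open 0.0042
```

View pics/w12.png

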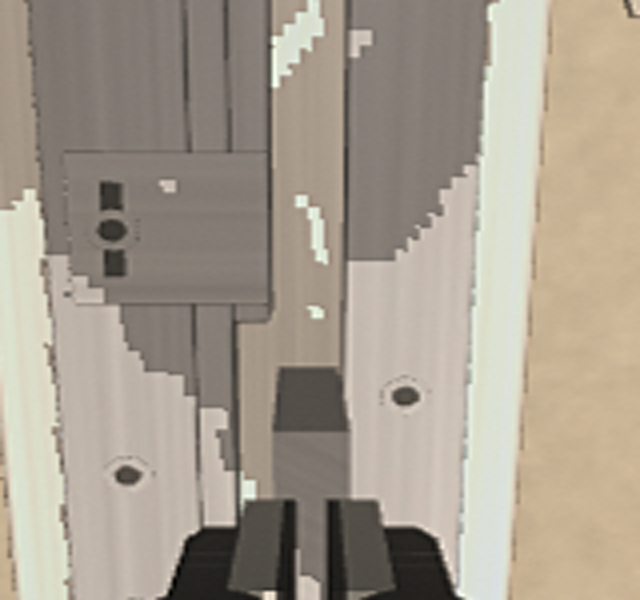

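Foot at 278–338, slot between strip and fence at 271–343, so the plate is lined up. I enter slowly.

>>> {"fn": "arm_command", "kwargs": {"series": [[0, [0, -0.3, 0], [0, 0, 0]], [0, [0, -0.6, 0], [0, 0, 0]], [0, [0, -0.9, 0], [0, 0, 0]], [0, [0, -1.2, 0], [0, 0, 0]]]}}

```text
time_s: 12.5
ee_pos: [0.5848, 0.0777, 0.0304]
tool_rot: [1.0, 0.013, 0.0, -0.0]
wrist_force: [-0.5, 0.4, -1.2]
opening: 0.0042
```

>>> {"fn": "arm_command", "kwargs": {"series": [[0, [0, -0.3, 0], [0, 0, 0]], [0, [0, -0.6, 0], [0, 0, 0]], [0, [0, -0.9, 0], [0, 0, 0]], [0, [0, -1.2, 0], [0, 0, 0]]]}}

```text
time_s: 12.9
ee_pos: [0.5844, 0.0899, 0.0304]
tool_rot: [1.0, 0.013, -0.0, 0.0]
wrist_force: [0.1, 0.1, -1.6]
opening: 0.0038
```

>>> {"fn": "arm_command", "kwargs": {"series": [[0, [0, -0.6, 0], [0, 0, 0]], [0, [0, -1.2, 0], [0, 0, 0]], [0, [0, -1.8, 0], [0, 0, 0]], [0, [0, -2.4, 0], [0, 0, 0]], [0, [0, -2.8, 0], [0, 0, 0]], [0, [0, -3.2, 0], [0, 0, 0]], [0, [0, -3.5, 0], [0, 0, 0]], [0, [0, -3.7, 0], [0, 0, 0]], [0, [0, -3.7, 0], [0, 0, 0]]]}}

```text
time_s: 13.8
ee_pos: [0.5834, 0.1268, 0.0303]
tool_rot: [1.0, 0.013, -0.0, 0.0]
wrist_force: [-0.5, 0.3, -2.0]
opening: 0.0042
```

```bash
python3 -c "
from h import *
im=vision.grab_frame('wrist');
p=[.5800,.0785,.0256];c,s=np.cos(p[2]),np.sin(p[2])
g=lambda x,y:(p[0]+c*x-s*y,p[1]+s*x+c*y)
for y in (.05,.0625): goto(*g(.0045,y),.0298,.0256)
cv2.imwrite('pics/w13.png',cv2.resize(im[70:270,240:400,::-1],None,fx=4,fy=3,interpolation=2))
"
```

```text
shift cm [-0.02  -0.201  0.053] rot [0.0001 0.     0.0005] F [ 0.34 -0.13 -1.29] t 13.85 pos [0.5835 0.1266 0.0303] yaw 0.0261 open 0.0042
shift cm [-0.019 -1.451  0.053] rot [0.0001 0.     0.0005] F [ 0.34 -0.13 -1.29] t 13.85 pos [0.5835 0.1266 0.0303] yaw 0.0261 open 0.0042
```

View pics/w13.png

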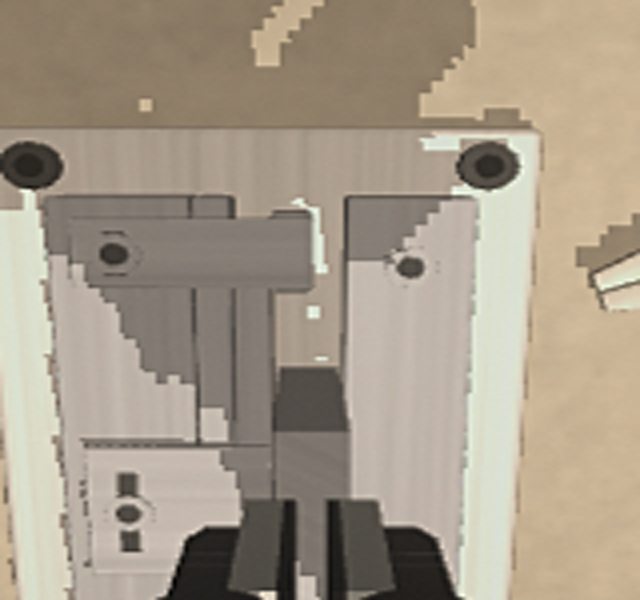

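>>> {"fn": "arm_command", "kwargs": {"series": [[0, [0, -0.3, 0.07], [0, 0, 0]], [0, [0, -0.6, 0.07], [0, 0, 0]], [0, [0, -0.8, 0.07], [0, 0, 0]], [0, [0, -0.8, 0.07], [0, 0, 0]]]}}

```text
time_s: 14.25
ee_pos: [0.5833, 0.1349, 0.0297]
tool_rot: [1.0, 0.013, -0.0, -0.0]
wrist_force: [-0.8, 0.1, -1.3]
opening: 0.004
```

>>> {"fn": "arm_command", "kwargs": {"series": [[0, [0, -0.1, 0], [0, 0, 0]], [0, [0, -0.1, 0], [0, 0, 0]]]}}

```text
time_s: 14.45
ee_pos: [0.5832, 0.1357, 0.0297]
tool_rot: [1.0, 0.013, 0.0, 0.0]
wrist_force: [0.5, 0.5, -1.4]
opening: 0.0042
```

>>> {"fn": "arm_command", "kwargs": {"series": [[0, [0, -0.1, 0], [0, 0, 0]], [0, [0, -0.1, 0], [0, 0, 0]]]}}

```text
time_s: 14.65
ee_pos: [0.5832, 0.1366, 0.0297]
tool_rot: [1.0, 0.013, 0.0, -0.0]
wrist_force: [-0.0, -0.3, -1.5]
opening: 0.0043
```

>>> {"fn": "arm_command", "kwargs": {"series": [[0, [0, -0.1, 0], [0, 0, 0]], [0, [0, -0.1, 0], [0, 0, 0]]]}}

```text
time_s: 14.85
ee_pos: [0.5832, 0.1376, 0.0297]
tool_rot: [1.0, 0.013, 0.0, -0.0]
wrist_force: [0.3, 0.5, -1.5]
opening: 0.0041
```

>>> {"fn": "arm_command", "kwargs": {"series": [[0, [0, -0.1, 0], [0, 0, 0]], [0, [0, -0.1, 0], [0, 0, 0]]]}}

```text
time_s: 15.05
ee_pos: [0.5832, 0.1387, 0.0297]
tool_rot: [1.0, 0.013, 0.0, -0.0]
wrist_force: [-0.1, -1.5, -1.8]
opening: 0.0043
```

>>> {"fn": "arm_command", "kwargs": {"series": [[0, [0, -0.1, 0], [0, 0, 0]], [0, [0, -0.1, 0], [0, 0, 0]]]}}

```text
time_s: 15.25
ee_pos: [0.5831, 0.1397, 0.0297]
tool_rot: [1.0, 0.013, -0.0, -0.0]
wrist_force: [-0.2, -0.1, -2.6]
opening: 0.0037
```

>>> {"fn": "arm_command", "kwargs": {"series": [[0, [0, -0.1, 0], [0, 0, 0]], [0, [0, -0.1, 0], [0, 0, 0]]]}}

```text
time_s: 15.45
ee_pos: [0.5831, 0.1407, 0.0297]
tool_rot: [1.0, 0.013, 0.0, -0.0]
wrist_force: [0.7, 0.8, -2.4]
opening: 0.004
```

>>> {"fn": "arm_command", "kwargs": {"series": [[0, [0, -0.1, 0], [0, 0, 0]], [0, [0, -0.1, 0], [0, 0, 0]]]}}

```text
time_s: 15.65
ee_pos: [0.5831, 0.1417, 0.0297]
tool_rot: [1.0, 0.013, 0.0, -0.0]
wrist_force: [-0.6, -0.4, -1.8]
opening: 0.0043
```

>>> {"fn": "arm_command", "kwargs": {"series": [[0, [0, -0.1, 0], [0, 0, 0]], [0, [0, -0.1, 0], [0, 0, 0]]]}}

```text
time_s: 15.85
ee_pos: [0.583, 0.1427, 0.0297]
tool_rot: [1.0, 0.013, -0.0, -0.0]
wrist_force: [-0.2, 0.4, -1.1]
opening: 0.0038
```

>>> {"fn": "arm_command", "kwargs": {"series": [[0, [0, -0.1, 0], [0, 0, 0]], [0, [0, -0.1, 0], [0, 0, 0]]]}}

```text
time_s: 16.05
ee_pos: [0.583, 0.1437, 0.0296]
tool_rot: [1.0, 0.013, -0.0, -0.0]
wrist_force: [-0.5, 0.4, -2.3]
opening: 0.0039
```

>>> {"fn": "arm_command", "kwargs": {"series": [[0, [0, -0.1, 0], [0, 0, 0]], [0, [0, -0.1, 0], [0, 0, 0]]]}}

```text
time_s: 16.25
ee_pos: [0.583, 0.1447, 0.0297]
tool_rot: [1.0, 0.013, 0.0, -0.0]
wrist_force: [0.8, -1.2, -1.7]
opening: 0.004
```

>>> {"fn": "arm_command", "kwargs": {"series": [[0, [0, -0.1, 0], [0, 0, 0]], [0, [0, -0.1, 0], [0, 0, 0]]]}}

```text
time_s: 16.45
ee_pos: [0.583, 0.1455, 0.0297]
tool_rot: [1.0, 0.013, 0.0, 0.0]
wrist_force: [-0.1, -0.8, -1.5]
opening: 0.0039
```

```bash
python3 -c "
from h import *
im=vision.grab_frame('wrist');goto(.58,.14,.03,.0256)
cv2.imwrite('pics/w14.png',cv2.resize(im[70:270,240:400,::-1],None,fx=4,fy=3,interpolation=2))
"
```

```text
shift cm [-0.317  0.541 -0.033] rot [ 0.0003 -0.      0.0005] F [ 0.57 -0.82 -1.13] t 16.5 pos [0.583  0.1455 0.0297] yaw 0.0261 open 0.0038
```

View pics/w14.png

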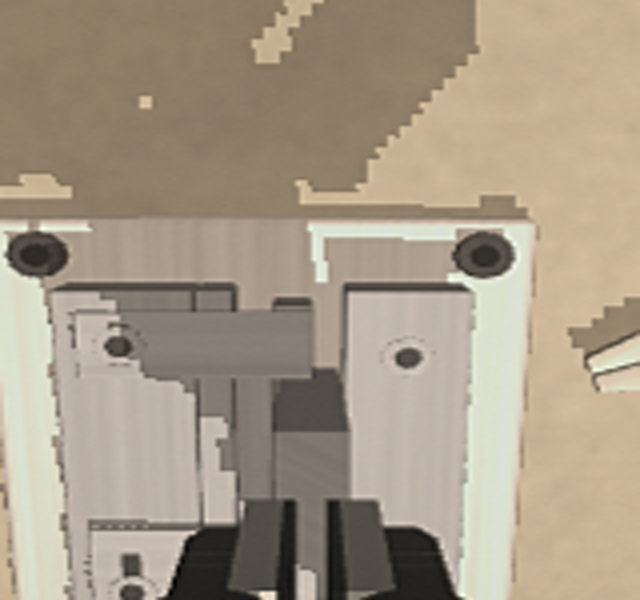

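>>> {"fn": "arm_command", "kwargs": {"series": [[0, [0, -0.05, 0], [0, 0, 0]], [0, [0, -0.05, 0], [0, 0, 0]]]}}

```text
time_s: 16.7
ee_pos: [0.583, 0.1458, 0.0297]
tool_rot: [1.0, 0.013, -0.0, 0.0]
wrist_force: [-1.0, -2.1, -0.4]
opening: 0.004
```

>>> {"fn": "arm_command", "kwargs": {"series": [[0, [0, -0.05, 0], [0, 0, 0]], [0, [0, -0.05, 0], [0, 0, 0]]]}}

```text
time_s: 16.9
ee_pos: [0.5831, 0.1461, 0.0299]
tool_rot: [1.0, 0.013, 0.0, 0.001]
wrist_force: [-1.9, -3.1, -0.0]
opening: 0.0038
```

>>> {"fn": "arm_command", "kwargs": {"series": [[0, [0, -0.05, 0], [0, 0, 0]], [0, [0, -0.05, 0], [0, 0, 0]]]}}

```text
time_s: 17.1
ee_pos: [0.5832, 0.1465, 0.03]
tool_rot: [1.0, 0.013, 0.0, 0.001]
wrist_force: [0.1, -5.9, 1.1]
opening: 0.004
```

Contact with the thin step is building. I continue up to about 10 N.

>>> {"fn": "arm_command", "kwargs": {"series": [[0, [0, -0.05, 0], [0, 0, 0]], [0, [0, -0.05, 0], [0, 0, 0]]]}}

```text
time_s: 17.3
ee_pos: [0.5833, 0.1467, 0.0301]
tool_rot: [1.0, 0.013, 0.0, 0.001]
wrist_force: [-0.7, -5.9, 1.5]
opening: 0.004
```

>>> {"fn": "arm_command", "kwargs": {"series": [[0, [0, -0.05, 0], [0, 0, 0]], [0, [0, -0.05, 0], [0, 0, 0]]]}}

```text
time_s: 17.5
ee_pos: [0.5834, 0.1469, 0.0302]
tool_rot: [1.0, 0.013, 0.0, 0.001]
wrist_force: [0.6, -6.9, 1.8]
opening: 0.0039
```

>>> {"fn": "arm_command", "kwargs": {"series": [[0, [0, -0.05, 0], [0, 0, 0]], [0, [0, -0.1, 0], [0, 0, 0]]]}}

```text
time_s: 17.7
ee_pos: [0.5835, 0.1474, 0.0304]
tool_rot: [1.0, 0.013, 0.0, 0.002]
wrist_force: [-0.9, -8.8, 3.4]
opening: 0.0039
```

>>> {"fn": "arm_command", "kwargs": {"series": [[0, [0, -0.05, 0], [0, 0, 0]], [0, [0, -0.1, 0], [0, 0, 0]]]}}

```text
time_s: 17.9
ee_pos: [0.5836, 0.1478, 0.0306]
tool_rot: [1.0, 0.013, 0.0, 0.002]
wrist_force: [-0.9, -10.0, 4.2]
opening: 0.004
```

```bash
python3 -c "
from h import *
im=vision.grab_frame('wrist');goto(.58,.14,.03,.0256)
cv2.imwrite('pics/w15.png',cv2.resize(im[70:270,240:400,::-1],None,fx=4,fy=3,interpolation=2))
"
```

```text
shift cm [-0.383  0.775  0.061] rot [ 0.0047 -0.0009  0.001 ] F [-1.38 -9.65  2.33] t 17.95 pos [0.5836 0.1479 0.0306] yaw 0.0266 open 0.004
```

View pics/w15.png

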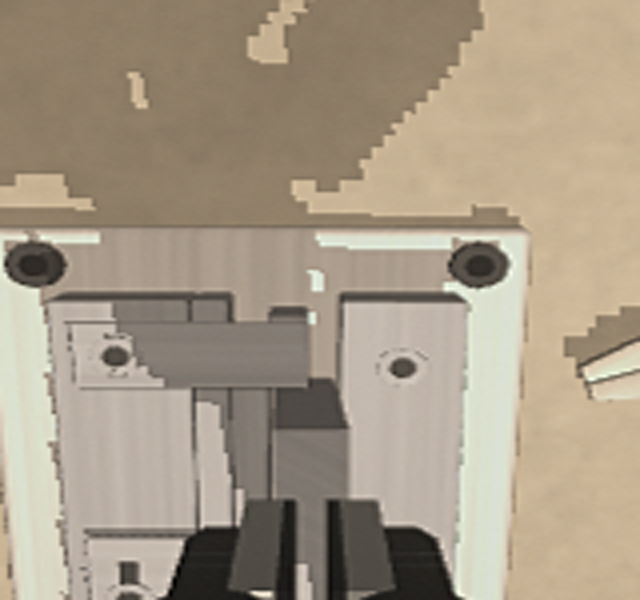

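The plate is pressed at about 10 N, pitched slightly (roughly 0.045 rad). I hold for a second.

>>> {"fn": "arm_command", "kwargs": {"series": [[0, [0, -0.03, 0], [0, 0, 0]], [0, [0, -0.05, 0], [0, 0, 0]], [0, [0, -0.05, 0], [0, 0, 0]], [0, [0, -0.05, 0], [0, 0, 0]], [0, [0, -0.05, 0], [0, 0, 0]], [0, [0, -0.05, 0], [0, 0, 0]]]}}

```text
time_s: 18.55
ee_pos: [0.5837, 0.148, 0.0307]
tool_rot: [1.0, 0.013, 0.001, 0.003]
wrist_force: [-0.8, -10.0, 4.7]
opening: 0.0038
```

>>> {"fn": "arm_command", "kwargs": {"series": [[0, [0, 0, 0], [0, 0, 0]], [0, [0, 0, 0], [0, 0, 0]], [0, [0, 0, 0], [0, 0, 0]], [0, [0, 0, 0], [0, 0, 0]], [0, [0, 0, 0], [0, 0, 0]]]}}

```text
time_s: 19.05
ee_pos: [0.5837, 0.148, 0.0306]
tool_rot: [1.0, 0.013, 0.001, 0.003]
wrist_force: [-0.7, -11.4, 3.9]
opening: 0.0041
```

>>> {"fn": "arm_command", "kwargs": {"series": [[0, [0, 0.1, 0], [0, 0, 0]], [2.5, [0, 0.1, 0], [0, 0, 0]], [2.5, [0, 0.1, 0], [0, 0, 0]], [2.5, [0, 0.1, 0], [0, 0, 0]]]}}

```text
time_s: 19.45
ee_pos: [0.583, 0.1504, 0.0298]
tool_rot: [1.0, 0.013, 0.0, -0.001]
wrist_force: [0.5, -0.8, 0.3]
opening: 0.0249
```

```bash
python3 -c "
from h import *
im=vision.grab_frame('wrist');goto(.58,.14,.03,.0256)
cv2.imwrite('pics/w16.png',cv2.resize(im[70:270,240:400,::-1],None,fx=4,fy=3,interpolation=2))
"
```

```text
shift cm [-0.323  1.026 -0.024] rot [-0.0011 -0.0004  0.0007] F [0.22 0.02 0.21] t 19.5 pos [0.583  0.1503 0.0298] yaw 0.0263 open 0.025
```

View pics/w16.png

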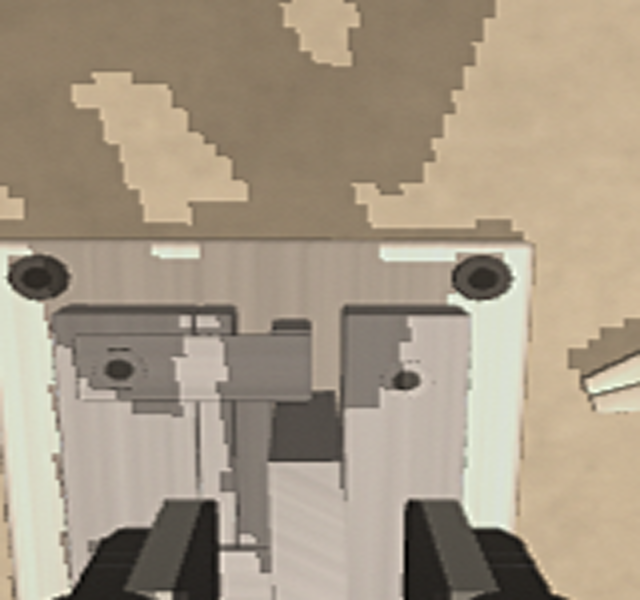

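The thin plate stands upright at its step. I lift away and go to the thick plate.

>>> {"fn": "arm_command", "kwargs": {"series": [[3.5, [0, 0, -2], [0, 0, 0]], [6, [0, 0, -6], [0, 0, 0]], [8.5, [0, 0, -10], [0, 0, 0]], [8.5, [0, 0, -10], [0, 0, 0]]]}}

```text
time_s: 19.9
ee_pos: [0.5874, 0.1509, 0.1376]
tool_rot: [1.0, 0.013, 0.007, -0.001]
wrist_force: [1.7, -0.1, 0.5]
opening: 0.077
```

```bash
python3 -c "
from h import *
goto(.4628,-.088,.13,.994)
"
```

```text
shift cm [-13.102  23.55    0.536] rot [ 0.0044 -0.0131 -0.9675] F [ 1.67 -0.11  0.54] t 19.9 pos [0.5874 0.1509 0.1376] yaw 0.0265 open 0.077
```

>>> {"fn": "arm_command", "kwargs": {"series": [[8.5, [-1.4, 2.6, 0], [0, 0, -0.11]], [8.5, [-2.8, 5.2, 0], [0, 0, -0.22]], [8.5, [-4.2, 7.8, 0], [0, 0, -0.33]], [8.5, [-5.6, 10.4, 0], [0, 0, -0.44]], [8.5, [-7, 13, 0], [0, 0, -0.55]], [8.5, [-8.4, 15.6, 0], [0, 0, -0.66]], [8.5, [-9.8, 18.2, 0], [0, 0, -0.77]], [8.5, [-11.2, 20.8, 0], [0, 0, -0.88]], [8.5, [-12.65, 23.5, 0], [0, 0, -0.967]], [8.5, [-12.65, 23.5, 0], [0, 0, -0.967]], [8.5, [-12.65, 23.5, 0], [0, 0, -0.967]], [8.5, [-12.65, 23.5, 0], [0, 0, -0.967]]]}}

```text
time_s: 21.1
ee_pos: [0.4628, -0.0879, 0.1295]
tool_rot: [0.879, 0.476, 0.0, -0.0]
wrist_force: [-0.7, -0.8, -0.6]
opening: 0.0848
```

```bash
python3 -c "
from h import *
goto(.4628,-.088,.022,.994)
m=vision.camera_model('wrist'); im=vision.grab_frame('wrist')
cv2.imwrite('pics/w17.png',im[:,:,::-1])
ds=vision.cut_out('plate_thick','wrist')
for d in ds:
    p=d['pixels'];ys,xs=np.nonzero(p);print(round(d['score'],2),p.sum(),xs.mean(),ys.mean(),im[p].mean(0), fit((.4628,-.088,-.577),THICK,[(m,p)]) if abs(xs.mean()-317)<60 and abs(ys.mean()-210)<80 else '')
"
```

```text
shift cm [-0.016  0.011 10.746] rot [-0.0003 -0.0006 -0.0009] F [-0.7  -0.83 -0.58] t 21.1 pos [ 0.4628 -0.0879  0.1295] yaw 0.9931 open 0.0848
0.93 1486 308.37146702557203 91.27254374158815 [177.18034993 163.49596231  50.03499327] 
0.82 1693 229.76196101594803 133.0590667454223 [88.62315416 46.90549321 93.25871234] 
0.65 1033 318.59632139399804 197.0842207163601 [159.76766699 149.05614714 138.22749274] (array([ 0.46248239, -0.08693112, -0.5781541 ]), np.float64(0.046023868604513796))
```

View pics/w17.png

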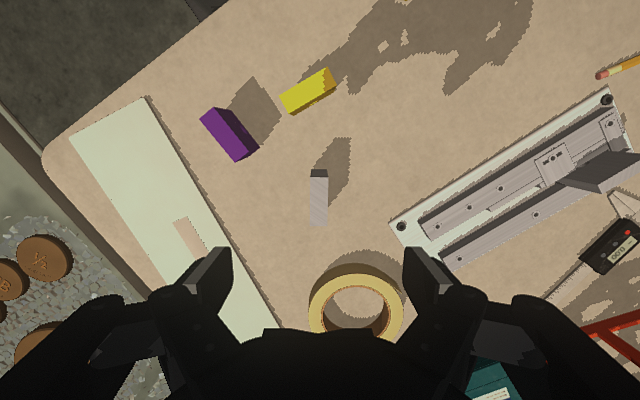

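The thick plate is at (319,197), centred, and the tape is clear of the fingers. I descend and grip.

>>> {"fn": "arm_command", "kwargs": {"series": [[8.5, [0.03, 0, 4], [0, 0, 0]], [8.5, [0.03, 0, 8], [0, 0, 0]], [8.5, [0.03, 0, 10], [0, 0, 0]], [8.5, [0.03, 0, 10.7], [0, 0, 0]], [8.5, [0.03, 0, 10.7], [0, 0, 0]], [0, [0.03, 0, 10.7], [0, 0, 0]], [0, [0.03, 0, 10.7], [0, 0, 0]], [0, [0.03, 0, 10.7], [0, 0, 0]], [0, [0.03, 0, 10.7], [0, 0, 0]], [0, [0.03, 0, 10.7], [0, 0, 0]], [0, [0.03, 0, 10.7], [0, 0, 0]]], "newtons": 120}}

```text
time_s: 22.3
ee_pos: [0.4633, -0.0885, 0.0237]
tool_rot: [0.879, 0.476, 0.0, 0.0]
wrist_force: [-1.8, 1.8, 5.3]
opening: 0.01
```

```bash
python3 -c "
from h import *
goto(.4628,-.088,.13,.994)
im=vision.grab_frame('wrist')
cv2.imwrite('pics/w18.png',im[:,:,::-1])
"
```

```text
shift cm [  0.02   -0.061 -10.628] rot [ 0.001  -0.0004 -0.001 ] F [-1.82  1.79  5.27] t 22.3 pos [ 0.4633 -0.0885  0.0237] yaw 0.993 open 0.01
```

View pics/w18.png

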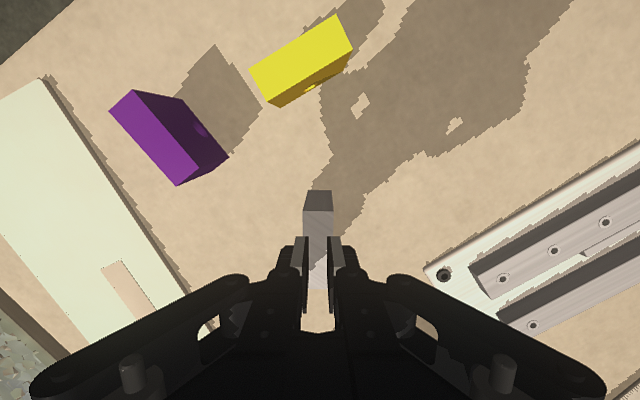

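>>> {"fn": "arm_command", "kwargs": {"series": [[0, [0, 0, -3], [0, 0, 0]], [0, [0, 0, -7], [0, 0, 0]], [0, [0, 0, -9], [0, 0, 0]], [0, [0, 0, -9], [0, 0, 0]], [0, [0, 0, -9], [0, 0, 0]]]}}

```text
time_s: 22.85
ee_pos: [0.462, -0.0882, 0.1115]
tool_rot: [0.879, 0.476, -0.0, -0.0]
wrist_force: [-0.2, 0.1, -3.2]
opening: 0.0095
```

```bash
python3 -c "
from h import *
p=[.5800,.0785,.0256];c,s=np.cos(p[2]),np.sin(p[2])
g=lambda x,y:(p[0]+c*x-s*y,p[1]+s*x+c*y)
goto(*g(.0005,-.065),.113,.0256)
"
```

```text
shift cm [15.082  4.508 -0.16 ] rot [-1.000e-03  9.000e-04  9.673e-01] F [-0.21  0.12 -3.23] t 22.85 pos [ 0.462  -0.0882  0.1115] yaw 0.9929 open 0.0095
```

>>> {"fn": "arm_command", "kwargs": {"series": [[0, [1.6, 0.5, 0], [0, 0, 0.11]], [0, [3.3, 1, 0], [0, 0, 0.22]], [0, [5, 1.5, 0], [0, 0, 0.33]], [0, [6.7, 2, 0], [0, 0, 0.44]], [0, [8.4, 2.5, 0], [0, 0, 0.55]], [0, [10.1, 3, 0], [0, 0, 0.66]], [0, [11.8, 3.5, 0], [0, 0, 0.77]], [0, [13.5, 4, 0], [0, 0, 0.88]], [0, [15.08, 4.5, 0], [0, 0, 0.967]], [0, [15.08, 4.5, 0], [0, 0, 0.967]], [0, [15.08, 4.5, 0], [0, 0, 0.967]], [0, [15.08, 4.5, 0], [0, 0, 0.967]]]}}

```text
time_s: 24.05
ee_pos: [0.5813, 0.013, 0.111]
tool_rot: [1.0, 0.013, -0.002, -0.0]
wrist_force: [0.6, -0.8, -2.7]
opening: 0.0098
```

```bash
python3 -c "
from h import *
p=[.5800,.0785,.0256];c,s=np.cos(p[2]),np.sin(p[2])
g=lambda x,y:(p[0]+c*x-s*y,p[1]+s*x+c*y)
goto(*g(.0005,-.065),.0297,.0256)
im=vision.grab_frame('wrist')
cv2.imwrite('pics/w19.png',im[:,:,::-1])
im=vision.grab_frame('side');cv2.imwrite('pics/s19.png',cv2.resize(im[100:290,250:400,::-1],None,fx=3.1,fy=3.1,interpolation=2))
"
```

```text
shift cm [ 0.112 -0.047  8.128] rot [-0.0001  0.003   0.0011] F [ 0.61 -0.83 -2.74] t 24.05 pos [0.5813 0.013  0.111 ] yaw 0.0267 open 0.0098
```

View pics/w19.png

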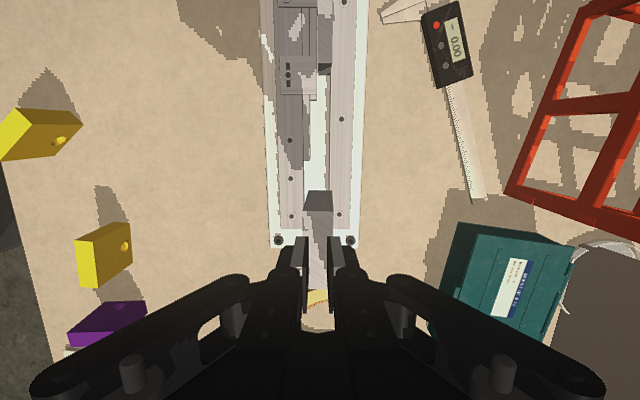

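View pics/s19.png

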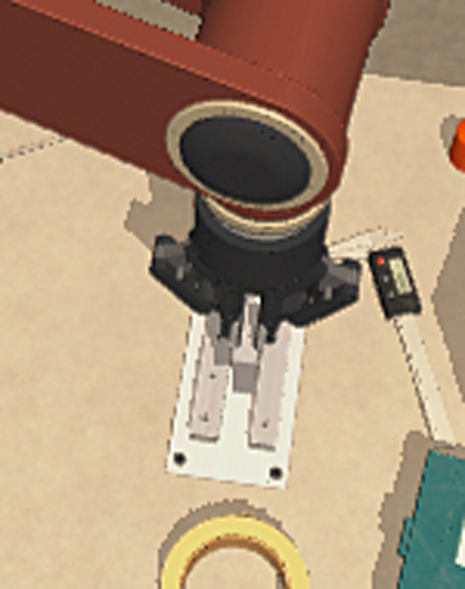

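>>> {"fn": "arm_command", "kwargs": {"series": [[0, [0.1, -0.05, 3], [0, 0, 0]], [0, [0.1, -0.05, 5.5], [0, 0, 0]], [0, [0.1, -0.05, 7], [0, 0, 0]], [0, [0.1, -0.05, 7], [0, 0, 0]], [0, [0.1, -0.05, 7], [0, 0, 0]]]}}

```text
time_s: 24.65
ee_pos: [0.583, 0.0138, 0.0427]
tool_rot: [1.0, 0.013, -0.001, -0.0]
wrist_force: [-2.8, -0.4, -2.8]
opening: 0.0096
```

```bash
python3 -c "
from h import *
p=[.5800,.0785,.0256];c,s=np.cos(p[2]),np.sin(p[2])
g=lambda x,y:(p[0]+c*x-s*y,p[1]+s*x+c*y)
goto(*g(.0005,-.065),.031,.0256)
im=vision.grab_frame('wrist')
cv2.imwrite('pics/w20.png',cv2.resize(im[100:290,240:400,::-1],None,fx=4,fy=3.1,interpolation=2))
"
```

```text
shift cm [-0.079  0.02   1.171] rot [-0.0001  0.0022  0.0005] F [-2.78 -0.39 -2.83] t 24.65 pos [0.583  0.0138 0.0427] yaw 0.0261 open 0.0096
```

View pics/w20.png

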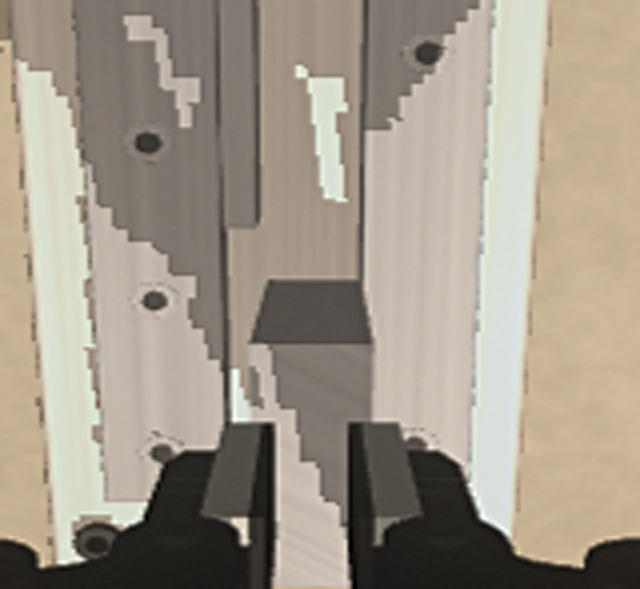

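>>> {"fn": "arm_command", "kwargs": {"series": [[0, [-0.1, 0, 0], [0, 0, 0]], [0, [-0.1, 0, 0.4], [0, 0, 0]], [0, [-0.1, 0, 0.8], [0, 0, 0]], [0, [-0.1, 0, 0.95], [0, 0, 0]], [0, [-0.1, 0, 0.95], [0, 0, 0]]]}}

```text
time_s: 25.2
ee_pos: [0.5875, 0.0135, 0.0434]
tool_rot: [1.0, 0.013, 0.004, 0.001]
wrist_force: [-14.4, 1.7, 34.1]
opening: 0.0098
```

```bash
python3 -c "
from h import *
p=[.5800,.0785,.0256];c,s=np.cos(p[2]),np.sin(p[2])
g=lambda x,y:(p[0]+c*x-s*y,p[1]+s*x+c*y)
goto(*g(.0005,-.065),.031,.0256)
im=vision.grab_frame('wrist')
cv2.imwrite('pics/w21.png',cv2.resize(im[100:290,240:400,::-1],None,fx=4,fy=3.1,interpolation=2))
"
```

```text
shift cm [-0.541 -0.02   1.24 ] rot [ 0.0013 -0.0077  0.0009] F [-14.42   1.74  34.11] t 25.2 pos [0.5875 0.0135 0.0434] yaw 0.0265 open 0.0098
```

View pics/w21.png

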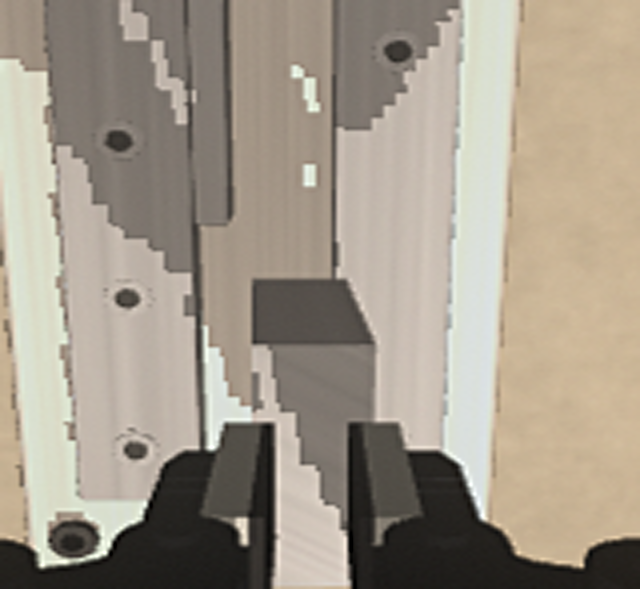

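The plate has caught on top of the fence. I back up and move away from the fence.

>>> {"fn": "arm_command", "kwargs": {"series": [[0, [0, 0, -0.5], [0, 0, 0]], [0, [0, 0, -1.2], [0, 0, 0]], [0, [-0.2, 0, -1.5], [0, 0, 0]], [0, [-0.3, 0, -1.5], [0, 0, 0]], [0, [-0.3, 0, -1.5], [0, 0, 0]], [0, [-0.3, 0, -1.5], [0, 0, 0]]]}}

```text
time_s: 25.85
ee_pos: [0.5792, 0.0138, 0.0473]
tool_rot: [1.0, 0.013, -0.001, -0.0]
wrist_force: [-0.1, -0.3, -3.9]
opening: 0.0096
```

```bash
python3 -c "
from h import *
p=[.5800,.0785,.0256];c,s=np.cos(p[2]),np.sin(p[2])
g=lambda x,y:(p[0]+c*x-s*y,p[1]+s*x+c*y)
goto(*g(-.0015,-.065),.031,.0256)
im=vision.grab_frame('wrist')
cv2.imwrite('pics/w22.png',cv2.resize(im[100:290,240:400,::-1],None,fx=4,fy=3.1,interpolation=2))
"
```

```text
shift cm [0.101 0.036 1.629] rot [-0.0002  0.0013  0.0003] F [-0.11 -0.28 -3.91] t 25.85 pos [0.5792 0.0138 0.0473] yaw 0.0259 open 0.0096
```

View pics/w22.png

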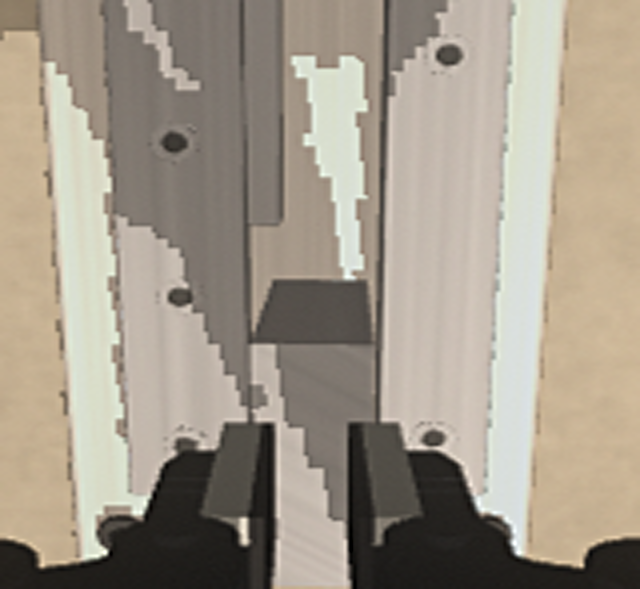

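The foot (272–370) is now between the slot edges (250–383). I descend in guarded steps.

>>> {"fn": "arm_command", "kwargs": {"series": [[0, [-0.06, 0, 0.3], [0, 0, 0]], [0, [-0.06, 0, 0.7], [0, 0, 0]], [0, [-0.06, 0, 0.7], [0, 0, 0]]]}}

```text
time_s: 26.2
ee_pos: [0.5784, 0.0139, 0.04]
tool_rot: [1.0, 0.013, -0.001, -0.0]
wrist_force: [-0.2, -1.1, -3.1]
opening: 0.0094
```

>>> {"fn": "arm_command", "kwargs": {"series": [[0, [0, 0, 0.2], [0, 0, 0]], [0, [0, 0, 0.4], [0, 0, 0]], [0, [0, 0, 0.5], [0, 0, 0]]]}}

```text
time_s: 26.5
ee_pos: [0.579, 0.0138, 0.0359]
tool_rot: [1.0, 0.013, -0.0, -0.0]
wrist_force: [0.2, 0.6, -2.6]
opening: 0.0096
```

>>> {"fn": "arm_command", "kwargs": {"series": [[0, [0, 0, 0.1], [0, 0, 0]], [0, [0, 0, 0.2], [0, 0, 0]], [0, [0, 0, 0.2], [0, 0, 0]]]}}

```text
time_s: 26.8
ee_pos: [0.5791, 0.0138, 0.034]
tool_rot: [1.0, 0.013, -0.0, -0.0]
wrist_force: [0.2, 0.2, -2.9]
opening: 0.0097
```

>>> {"fn": "arm_command", "kwargs": {"series": [[0, [0, 0, 0.1], [0, 0, 0]], [0, [0, 0, 0.2], [0, 0, 0]], [0, [0, 0, 0.2], [0, 0, 0]]]}}

```text
time_s: 27.1
ee_pos: [0.579, 0.0138, 0.032]
tool_rot: [1.0, 0.013, -0.0, -0.0]
wrist_force: [0.9, 0.1, -1.9]
opening: 0.0098
```

>>> {"fn": "arm_command", "kwargs": {"series": [[0, [0, 0, 0.1], [0, 0, 0]], [0, [0, 0, 0.15], [0, 0, 0]], [0, [0, 0, 0.15], [0, 0, 0]]]}}

```text
time_s: 27.4
ee_pos: [0.5791, 0.0138, 0.0305]
tool_rot: [1.0, 0.013, -0.0, -0.0]
wrist_force: [0.6, -0.5, -2.4]
opening: 0.0096
```

```bash
python3 -c "
from h import *
p=[.5800,.0785,.0256];c,s=np.cos(p[2]),np.sin(p[2])
g=lambda x,y:(p[0]+c*x-s*y,p[1]+s*x+c*y)
goto(*g(-.0015,-.065),.031,.0256)
im=vision.grab_frame('wrist')
cv2.imwrite('pics/w23.png',cv2.resize(im[100:290,240:400,::-1],None,fx=4,fy=3.1,interpolation=2))
"
```

```text
shift cm [ 0.11   0.032 -0.047] rot [-0.      0.0002  0.0004] F [ 0.64 -0.49 -2.4 ] t 27.4 pos [0.5791 0.0138 0.0305] yaw 0.026 open 0.0096
```

View pics/w23.png

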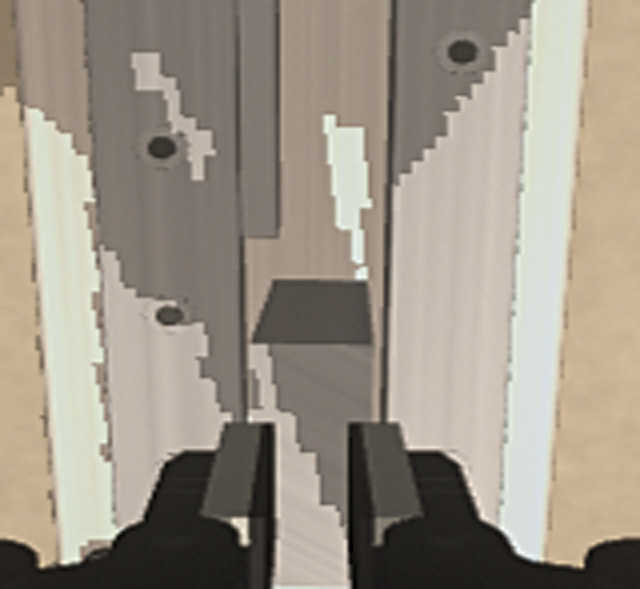

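>>> {"fn": "arm_command", "kwargs": {"series": [[0, [0, 0, 0.05], [0, 0, 0]], [0, [0, 0, 0.05], [0, 0, 0]]]}}

```text
time_s: 27.65
ee_pos: [0.5791, 0.0138, 0.0301]
tool_rot: [1.0, 0.013, -0.0, -0.0]
wrist_force: [-0.1, 0.1, -2.6]
opening: 0.0099
```

>>> {"fn": "arm_command", "kwargs": {"series": [[0, [0, 0, 0.05], [0, 0, 0]], [0, [0, 0, 0.05], [0, 0, 0]]]}}

```text
time_s: 27.85
ee_pos: [0.5793, 0.0138, 0.0299]
tool_rot: [1.0, 0.013, 0.0, 0.0]
wrist_force: [-0.2, 0.1, -1.4]
opening: 0.0096
```

>>> {"fn": "arm_command", "kwargs": {"series": [[0, [0, 0, 0.05], [0, 0, 0]], [0, [0, 0, 0.05], [0, 0, 0]]]}}

```text
time_s: 28.05
ee_pos: [0.5796, 0.0138, 0.0298]
tool_rot: [1.0, 0.013, 0.0, 0.0]
wrist_force: [-0.3, 1.4, 1.6]
opening: 0.0095
```

On the floor. I release and regrip to square it up.

>>> {"fn": "arm_command", "kwargs": {"series": [[3, [0, 0, 0], [0, 0, 0]], [3, [0, 0, 0], [0, 0, 0]], [3, [0.1, 0, 0], [0, 0, 0]], [3, [0.1, 0, 0], [0, 0, 0]]]}}

```text
time_s: 28.45
ee_pos: [0.5804, 0.0138, 0.0293]
tool_rot: [1.0, 0.013, 0.0, 0.0]
wrist_force: [0.1, 0.3, -0.3]
opening: 0.0301
```

```bash
python3 -c "
from h import *
goto(.58,.0138,.030,.0256)
im=vision.grab_frame('wrist')
cv2.imwrite('pics/w24.png',cv2.resize(im[100:290,240:400,::-1],None,fx=4,fy=3.1,interpolation=2))
"
```

```text
shift cm [-0.038 -0.003 -0.074] rot [ 0.     -0.0004  0.0004] F [ 0.14  0.27 -0.27] t 28.45 pos [0.5804 0.0138 0.0293] yaw 0.026 open 0.0301
```

View pics/w24.png

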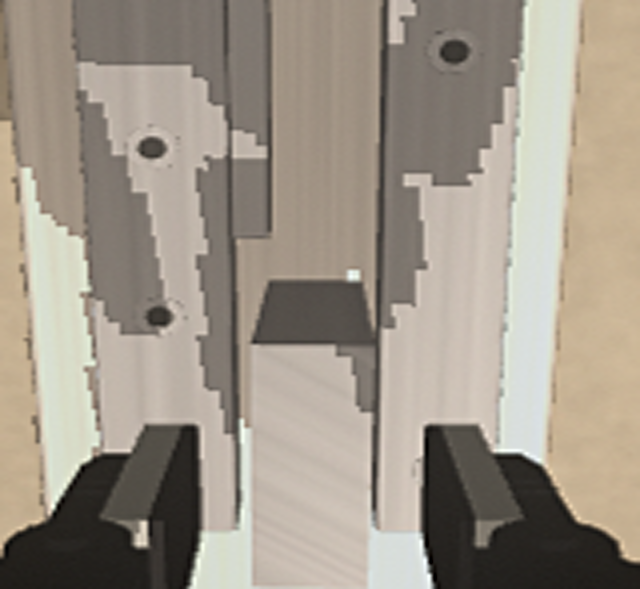

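>>> {"fn": "arm_command", "kwargs": {"series": [[0, [0.02, 0, -0.05], [0, 0, 0]], [0, [0.02, 0, -0.05], [0, 0, 0]], [0, [0.02, 0, -0.05], [0, 0, 0]], [0, [0.02, 0, -0.05], [0, 0, 0]], [0, [0.02, 0, -0.15], [0, 0, 0]], [0, [0.02, 0, -0.25], [0, 0, 0]], [0, [0.02, 0, -0.25], [0, 0, 0]]], "newtons": 120}}

```text
time_s: 29.2
ee_pos: [0.5796, 0.0139, 0.0308]
tool_rot: [1.0, 0.013, -0.001, -0.0]
wrist_force: [0.2, 0.1, -2.5]
opening: 0.0091
```

>>> {"fn": "arm_command", "kwargs": {"series": [[0, [0.1, 0, 0], [0, 0, 0]], [0, [0.14, 0, 0], [0, 0, 0]], [0, [0.14, 0, 0], [0, 0, 0]]]}}

```text
time_s: 29.5
ee_pos: [0.5817, 0.0139, 0.0315]
tool_rot: [1.0, 0.013, -0.0, -0.0]
wrist_force: [0.5, -0.2, -3.0]
opening: 0.0092
```

```bash
python3 -c "
from h import *
goto(.582,.0138,.030,.0256)
im=vision.grab_frame('wrist')
cv2.imwrite('pics/w25.png',cv2.resize(im[100:290,240:400,::-1],None,fx=4,fy=3.1,interpolation=2))
"
```

```text
shift cm [0.034 0.007 0.147] rot [-0.      0.0003  0.0004] F [ 0.51 -0.18 -2.99] t 29.5 pos [0.5817 0.0139 0.0315] yaw 0.026 open 0.0092
```

View pics/w25.png

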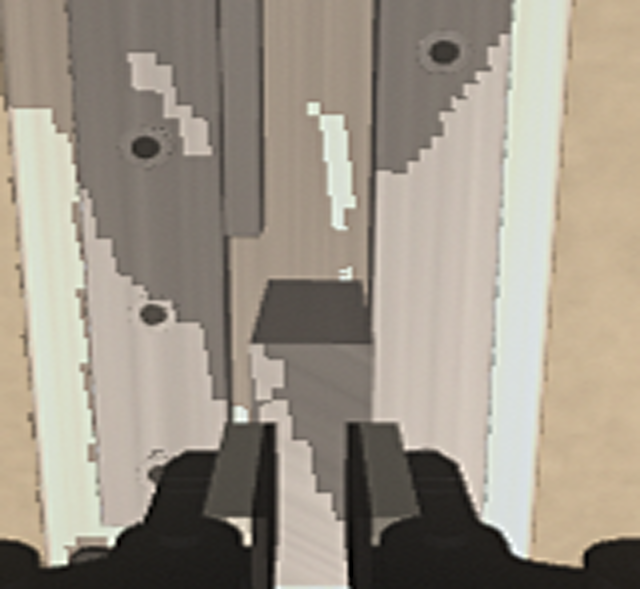

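>>> {"fn": "arm_command", "kwargs": {"series": [[0, [0.05, -0.3, 0.08], [0, 0, 0]], [0, [0.05, -0.7, 0.08], [0, 0, 0]], [0, [0.05, -1, 0.08], [0, 0, 0]], [0, [0.05, -1, 0.08], [0, 0, 0]]]}}

```text
time_s: 29.95
ee_pos: [0.5819, 0.0244, 0.0309]
tool_rot: [1.0, 0.013, -0.0, -0.0]
wrist_force: [-0.1, 0.2, -1.4]
opening: 0.0093
```

```bash
python3 -c "
from h import *
goto(.582,.0138,.030,.0256)
im=vision.grab_frame('wrist')
cv2.imwrite('pics/w26.png',cv2.resize(im[100:290,240:400,::-1],None,fx=4,fy=3.1,interpolation=2))
"
```

```text
shift cm [-0.022  1.063  0.085] rot [-0.0001  0.      0.0011] F [-0.07  0.22 -1.44] t 29.95 pos [0.5819 0.0244 0.0309] yaw 0.0267 open 0.0093
```

View pics/w26.png

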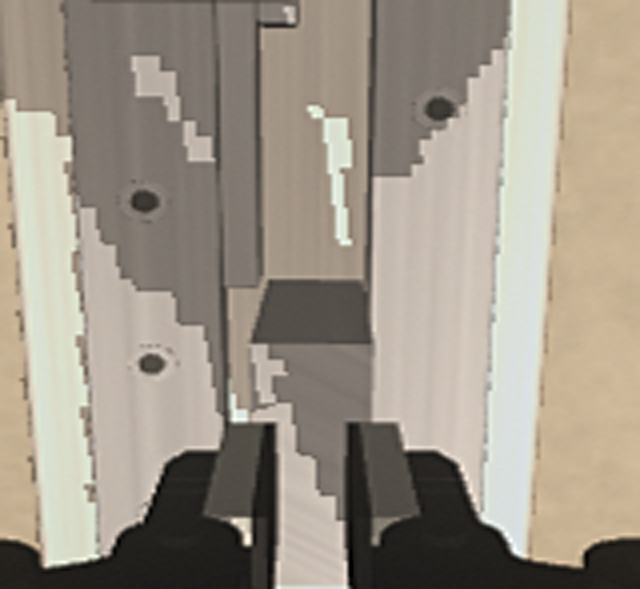

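The foot fits between the slot edges. I enter slowly.

>>> {"fn": "arm_command", "kwargs": {"series": [[0, [0.02, -0.15, 0], [0, 0, 0]], [0, [0.02, -0.3, 0], [0, 0, 0]], [0, [0.02, -0.4, 0], [0, 0, 0]]]}}

```text
time_s: 30.3
ee_pos: [0.5821, 0.0279, 0.0309]
tool_rot: [1.0, 0.013, -0.0, -0.0]
wrist_force: [-0.2, 0.0, -3.4]
opening: 0.0089
```

>>> {"fn": "arm_command", "kwargs": {"series": [[0, [0, -0.15, 0], [0, 0, 0]], [0, [0, -0.3, 0], [0, 0, 0]], [0, [0, -0.4, 0], [0, 0, 0]]]}}

```text
time_s: 30.6
ee_pos: [0.582, 0.032, 0.0309]
tool_rot: [1.0, 0.013, -0.0, -0.0]
wrist_force: [-0.5, -0.2, -2.4]
opening: 0.0091
```

>>> {"fn": "arm_command", "kwargs": {"series": [[0, [0, -0.2, 0], [0, 0, 0]], [0, [0, -0.4, 0], [0, 0, 0]], [0, [0, -0.6, 0], [0, 0, 0]]]}}

```text
time_s: 30.9
ee_pos: [0.5818, 0.038, 0.0309]
tool_rot: [1.0, 0.013, -0.0, -0.0]
wrist_force: [-0.6, 0.5, -3.6]
opening: 0.009
```

>>> {"fn": "arm_command", "kwargs": {"series": [[0, [0, -0.5, 0], [0, 0, 0]], [0, [0, -1, 0], [0, 0, 0]], [0, [0, -1.5, 0], [0, 0, 0]], [0, [0, -2, 0], [0, 0, 0]], [0, [0, -2.4, 0], [0, 0, 0]], [0, [0, -2.8, 0], [0, 0, 0]], [0, [0, -3, 0], [0, 0, 0]], [0, [0, -3, 0], [0, 0, 0]]]}}

```text
time_s: 31.7
ee_pos: [0.581, 0.0681, 0.0308]
tool_rot: [1.0, 0.013, -0.0, -0.0]
wrist_force: [0.4, 0.6, -3.7]
opening: 0.0092
```

```bash
python3 -c "
from h import *
goto(.582,.0138,.030,.0256)
im=vision.grab_frame('wrist')
cv2.imwrite('pics/w27.png',cv2.resize(im[50:290,240:400,::-1],None,fx=4,fy=2.5,interpolation=2))
"
```

```text
shift cm [-0.043  5.433  0.083] rot [-0.      0.0001  0.0008] F [ 0.39  0.59 -3.74] t 31.7 pos [0.581  0.0681 0.0308] yaw 0.0264 open 0.0092
```

View pics/w27.png

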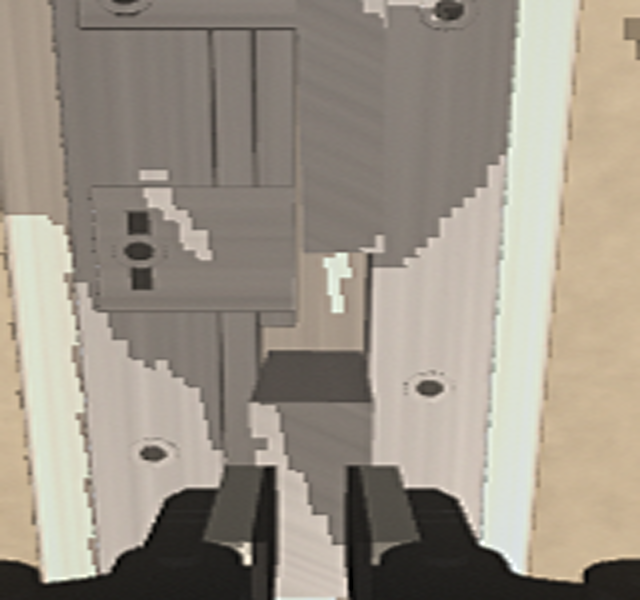

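The strip end is at row 326 and the foot at row 352, so about 8 mm is left. I approach in steps.

>>> {"fn": "arm_command", "kwargs": {"series": [[0, [0, -0.2, 0.05], [0, 0, 0]], [0, [0, -0.35, 0.05], [0, 0, 0]], [0, [0, -0.4, 0.05], [0, 0, 0]]]}}

```text
time_s: 32.05
ee_pos: [0.5809, 0.0719, 0.0303]
tool_rot: [1.0, 0.013, -0.0, -0.0]
wrist_force: [-0.2, 0.3, -2.1]
opening: 0.0091
```

>>> {"fn": "arm_command", "kwargs": {"series": [[0, [0, -0.1, 0], [0, 0, 0]], [0, [0, -0.1, 0], [0, 0, 0]]]}}

```text
time_s: 32.25
ee_pos: [0.5809, 0.0729, 0.0303]
tool_rot: [1.0, 0.013, -0.0, -0.0]
wrist_force: [1.0, -0.1, -2.9]
opening: 0.0088
```

>>> {"fn": "arm_command", "kwargs": {"series": [[0, [0, -0.1, 0], [0, 0, 0]], [0, [0, -0.1, 0], [0, 0, 0]]]}}

```text
time_s: 32.45
ee_pos: [0.5808, 0.0739, 0.0303]
tool_rot: [1.0, 0.013, -0.0, -0.0]
wrist_force: [-0.8, -0.7, -3.0]
opening: 0.0092
```

>>> {"fn": "arm_command", "kwargs": {"series": [[0, [0, -0.1, 0], [0, 0, 0]], [0, [0, -0.1, 0], [0, 0, 0]]]}}

```text
time_s: 32.65
ee_pos: [0.5808, 0.0749, 0.0304]
tool_rot: [1.0, 0.013, -0.0, -0.0]
wrist_force: [0.1, 0.6, -3.5]
opening: 0.009
```

>>> {"fn": "arm_command", "kwargs": {"series": [[0, [0, -0.1, 0], [0, 0, 0]], [0, [0, -0.1, 0], [0, 0, 0]]]}}

```text
time_s: 32.85
ee_pos: [0.5808, 0.076, 0.0304]
tool_rot: [1.0, 0.013, -0.0, -0.0]
wrist_force: [-0.1, 0.2, -2.6]
opening: 0.0095
```

>>> {"fn": "arm_command", "kwargs": {"series": [[0, [0, -0.1, 0], [0, 0, 0]], [0, [0, -0.1, 0], [0, 0, 0]]]}}

```text
time_s: 33.05
ee_pos: [0.5808, 0.077, 0.0304]
tool_rot: [1.0, 0.013, 0.0, -0.0]
wrist_force: [-0.2, -0.3, -3.0]
opening: 0.0094
```

>>> {"fn": "arm_command", "kwargs": {"series": [[0, [0, -0.1, 0], [0, 0, 0]], [0, [0, -0.1, 0], [0, 0, 0]]]}}

```text
time_s: 33.25
ee_pos: [0.5809, 0.0775, 0.0305]
tool_rot: [1.0, 0.013, 0.0, 0.0]
wrist_force: [-0.6, -3.0, -1.0]
opening: 0.0093
```

Contact. I build up to about 10 N.

>>> {"fn": "arm_command", "kwargs": {"series": [[0, [0, -0.05, 0], [0, 0, 0]], [0, [0, -0.1, 0], [0, 0, 0]]]}}

```text
time_s: 33.45
ee_pos: [0.581, 0.0782, 0.0308]
tool_rot: [1.0, 0.013, 0.0, 0.001]
wrist_force: [-0.5, -5.6, 1.3]
opening: 0.0091
```

>>> {"fn": "arm_command", "kwargs": {"series": [[0, [0, -0.05, 0], [0, 0, 0]], [0, [0, -0.1, 0], [0, 0, 0]]]}}

```text
time_s: 33.65
ee_pos: [0.5812, 0.0788, 0.031]
tool_rot: [1.0, 0.013, 0.0, 0.001]
wrist_force: [-0.5, -5.5, 2.5]
opening: 0.0091
```

>>> {"fn": "arm_command", "kwargs": {"series": [[0, [0, -0.05, 0], [0, 0, 0]], [0, [0, -0.05, 0], [0, 0, 0]]]}}

```text
time_s: 33.85
ee_pos: [0.5813, 0.079, 0.0312]
tool_rot: [1.0, 0.013, 0.0, 0.001]
wrist_force: [-0.8, -7.1, 2.1]
opening: 0.009
```

>>> {"fn": "arm_command", "kwargs": {"series": [[0, [0, -0.05, 0], [0, 0, 0]], [0, [0, -0.1, 0], [0, 0, 0]]]}}

```text
time_s: 34.05
ee_pos: [0.5814, 0.0795, 0.0314]
tool_rot: [1.0, 0.013, 0.001, 0.002]
wrist_force: [-1.4, -8.0, 2.6]
opening: 0.0091
```

>>> {"fn": "arm_command", "kwargs": {"series": [[0, [0, -0.05, 0], [0, 0, 0]], [0, [0, -0.1, 0], [0, 0, 0]]]}}

```text
time_s: 34.25
ee_pos: [0.5815, 0.08, 0.0316]
tool_rot: [1.0, 0.013, 0.001, 0.002]
wrist_force: [-1.5, -10.0, 4.4]
opening: 0.009
```

```bash
python3 -c "
from h import *
goto(.582,.0138,.030,.0256)
im=vision.grab_frame('wrist')
cv2.imwrite('pics/w28.png',cv2.resize(im[50:290,240:400,::-1],None,fx=4,fy=2.5,interpolation=2))
"
```

```text
shift cm [-0.129  6.622  0.194] rot [ 0.0048 -0.0011  0.0011] F [ -1.47 -10.02   4.41] t 34.25 pos [0.5815 0.08   0.0316] yaw 0.0267 open 0.009
```

View pics/w28.png

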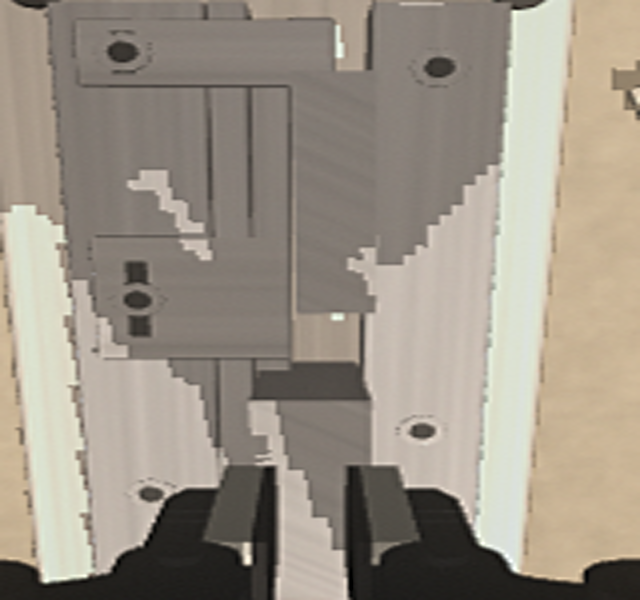

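The plate is pressed at 10 N against the strip end at row 360. I hold for a second.

>>> {"fn": "arm_command", "kwargs": {"series": [[0, [0, -0.03, 0], [0, 0, 0]], [0, [0, -0.03, 0], [0, 0, 0]], [0, [0, -0.03, 0], [0, 0, 0]], [0, [0, -0.03, 0], [0, 0, 0]], [0, [0, -0.03, 0], [0, 0, 0]]]}}

```text
time_s: 34.8
ee_pos: [0.5816, 0.0802, 0.0318]
tool_rot: [1.0, 0.013, 0.001, 0.002]
wrist_force: [-1.2, -9.9, 3.9]
opening: 0.0091
```

>>> {"fn": "arm_command", "kwargs": {"series": [[0, [0, -0.02, 0], [0, 0, 0]], [0, [0, -0.02, 0], [0, 0, 0]], [0, [0, -0.02, 0], [0, 0, 0]], [0, [0, -0.02, 0], [0, 0, 0]], [0, [0, -0.02, 0], [0, 0, 0]]]}}

```text
time_s: 35.3
ee_pos: [0.5816, 0.0803, 0.0318]
tool_rot: [1.0, 0.013, 0.001, 0.003]
wrist_force: [-1.7, -9.7, 4.0]
opening: 0.0094
```

>>> {"fn": "arm_command", "kwargs": {"series": [[0, [0, 0.1, 0], [0, 0, 0]], [3, [0, 0.1, 0], [0, 0, 0]], [3, [0, 0.1, 0], [0, 0, 0]], [3, [0, 0.1, 0], [0, 0, 0]]]}}

```text
time_s: 35.7
ee_pos: [0.5809, 0.0825, 0.0306]
tool_rot: [1.0, 0.013, 0.0, -0.001]
wrist_force: [-0.3, -0.7, -0.4]
opening: 0.03
```

```bash
python3 -c "
from h import *
goto(.582,.0138,.030,.0256)
im=vision.grab_frame('wrist')
cv2.imwrite('pics/w29.png',cv2.resize(im[50:290,240:400,::-1],None,fx=4,fy=2.5,interpolation=2))
"
```

```text
shift cm [-0.072  6.874  0.052] rot [-0.0012 -0.0007  0.0004] F [-0.31 -0.68 -0.39] t 35.7 pos [0.5809 0.0825 0.0306] yaw 0.026 open 0.03
```

View pics/w29.png

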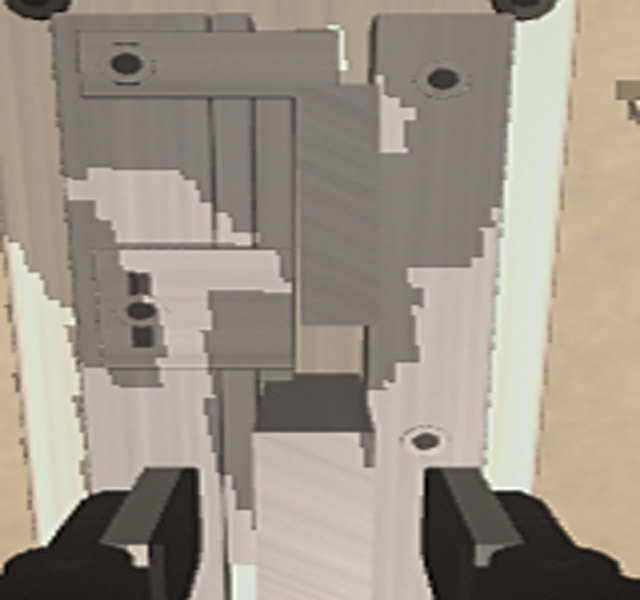

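The thick plate stands upright at its step. The plate pitched a little in the grip while pressing (about 0.07 rad by my image estimate, limit 0.08). So I back the press up with a level push from behind, fingers closed and low.

>>> {"fn": "arm_command", "kwargs": {"series": [[4, [0, 0, -2], [0, 0, 0]], [4, [0, 0, -4.5], [0, 0, 0]], [4, [0, 0, -5], [0, 0, 0]], [0, [0, 2.5, -5], [0, 0, 0]], [0, [0, 4.8, -5], [0, 0, 0]], [0, [0, 4.8, -5], [0, 0, 0]], [0, [0, 4.8, -5], [0, 0, 0]], [0, [0, 4.8, -5], [0, 0, 0]]], "newtons": 60}}

```text
time_s: 36.55
ee_pos: [0.5816, 0.0346, 0.0798]
tool_rot: [1.0, 0.013, -0.0, -0.0]
wrist_force: [-0.1, -1.2, 0.2]
opening: -0.0001
```

```bash
python3 -c "
from h import *
goto(.5815,.035,.0235,.0256)
im=vision.grab_frame('wrist')
cv2.imwrite('pics/w30.png',im[:,:,::-1])
"
```

```text
shift cm [-0.008 -0.037  5.631] rot [-0.0006  0.0007  0.0009] F [-0.11 -1.18  0.17] t 36.55 pos [0.5816 0.0346 0.0798] yaw 0.0265 open -0.0001
```

View pics/w30.png

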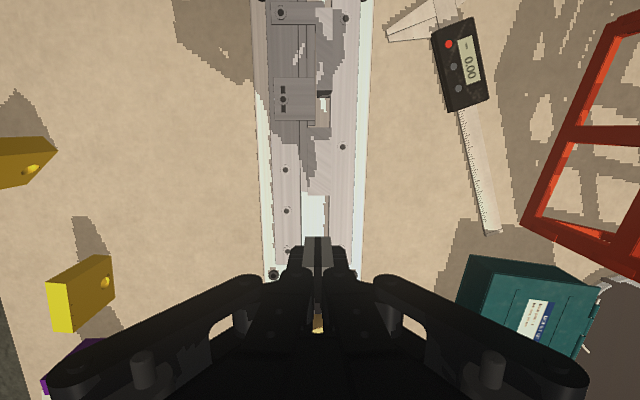

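>>> {"fn": "arm_command", "kwargs": {"series": [[0, [0, 0, 2.5], [0, 0, 0]], [0, [0, 0, 4.5], [0, 0, 0]], [0, [0, 0, 5.5], [0, 0, 0]], [0, [0, 0, 5.6], [0, 0, 0]], [0, [0, 0, 5.6], [0, 0, 0]]]}}

```text
time_s: 37.1
ee_pos: [0.5822, 0.0342, 0.0247]
tool_rot: [1.0, 0.013, 0.0, -0.0]
wrist_force: [0.3, -0.0, 0.9]
opening: -0.0
```

```bash
python3 -c "
from h import *
goto(.5815,.035,.0235,.0256)
im=vision.grab_frame('wrist')
cv2.imwrite('pics/w31.png',im[:,:,::-1])
"
```

```text
shift cm [-0.068 -0.083  0.117] rot [-0.     -0.0003  0.0009] F [ 0.28 -0.02  0.89] t 37.1 pos [0.5822 0.0342 0.0247] yaw 0.0265 open -0.0
```

View pics/w31.png

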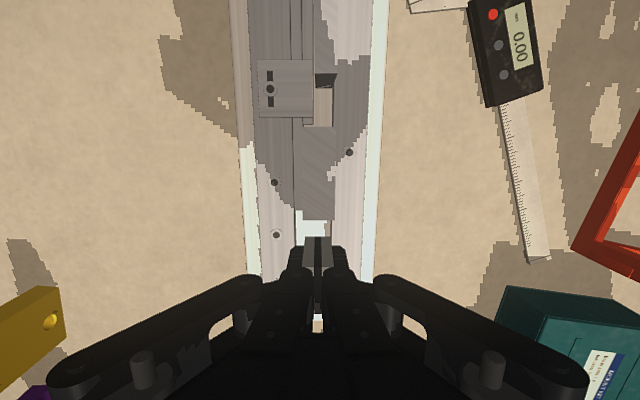

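>>> {"fn": "arm_command", "kwargs": {"series": [[0, [-0.05, -0.3, 0.1], [0, 0, 0]], [0, [-0.05, -0.6, 0.1], [0, 0, 0]], [0, [-0.05, -0.6, 0.1], [0, 0, 0]]]}}

```text
time_s: 37.45
ee_pos: [0.5816, 0.0403, 0.024]
tool_rot: [1.0, 0.013, 0.001, -0.0]
wrist_force: [-0.1, -0.1, 0.5]
opening: -0.0001
```

>>> {"fn": "arm_command", "kwargs": {"series": [[0, [0, -0.1, 0], [0, 0, 0]], [0, [0, -0.1, 0], [0, 0, 0]]]}}

```text
time_s: 37.65
ee_pos: [0.5813, 0.0409, 0.0235]
tool_rot: [1.0, 0.013, 0.0, -0.0]
wrist_force: [0.1, -0.4, -1.0]
opening: 0.0001
```

>>> {"fn": "arm_command", "kwargs": {"series": [[0, [0, -0.1, 0], [0, 0, 0]], [0, [0, -0.1, 0], [0, 0, 0]]]}}

```text
time_s: 37.85
ee_pos: [0.5812, 0.0419, 0.0233]
tool_rot: [1.0, 0.013, -0.0, -0.0]
wrist_force: [1.0, 1.1, 1.1]
opening: 0.0001
```

>>> {"fn": "arm_command", "kwargs": {"series": [[0, [0, -0.05, 0], [0, 0, 0]], [0, [0, -0.05, 0], [0, 0, 0]]]}}

```text
time_s: 38.05
ee_pos: [0.5812, 0.0423, 0.0233]
tool_rot: [1.0, 0.013, -0.0, -0.0]
wrist_force: [-0.1, 1.1, -0.3]
opening: 0.0003
```

>>> {"fn": "arm_command", "kwargs": {"series": [[0, [0, -0.05, 0], [0, 0, 0]], [0, [0, -0.05, 0], [0, 0, 0]]]}}

```text
time_s: 38.25
ee_pos: [0.5812, 0.0429, 0.0233]
tool_rot: [1.0, 0.013, -0.0, -0.0]
wrist_force: [0.6, 0.9, 0.1]
opening: -0.0002
```

>>> {"fn": "arm_command", "kwargs": {"series": [[0, [0, -0.05, 0], [0, 0, 0]], [0, [0, -0.05, 0], [0, 0, 0]]]}}

```text
time_s: 38.45
ee_pos: [0.5812, 0.0434, 0.0234]
tool_rot: [1.0, 0.013, 0.0, -0.0]
wrist_force: [0.5, 0.1, 0.2]
opening: -0.0002
```

>>> {"fn": "arm_command", "kwargs": {"series": [[0, [0, -0.05, 0], [0, 0, 0]], [0, [0, -0.05, 0], [0, 0, 0]]]}}

```text
time_s: 38.65
ee_pos: [0.5812, 0.0439, 0.0234]
tool_rot: [1.0, 0.013, -0.0, -0.0]
wrist_force: [-0.0, -0.0, -0.2]
opening: -0.0003
```

>>> {"fn": "arm_command", "kwargs": {"series": [[0, [0, -0.05, 0], [0, 0, 0]], [0, [0, -0.05, 0], [0, 0, 0]]]}}

```text
time_s: 38.85
ee_pos: [0.5812, 0.0442, 0.0234]
tool_rot: [1.0, 0.013, 0.0, 0.0]
wrist_force: [-0.1, -1.6, -0.4]
opening: 0.0
```

>>> {"fn": "arm_command", "kwargs": {"series": [[0, [0, -0.05, 0], [0, 0, 0]], [0, [0, -0.05, 0], [0, 0, 0]]]}}

```text
time_s: 39.05
ee_pos: [0.5812, 0.0446, 0.0235]
tool_rot: [1.0, 0.013, 0.0, 0.0]
wrist_force: [-0.2, -2.1, 0.4]
opening: -0.0002
```

>>> {"fn": "arm_command", "kwargs": {"series": [[0, [0, -0.05, 0], [0, 0, 0]], [0, [0, -0.05, 0], [0, 0, 0]]]}}

```text
time_s: 39.25
ee_pos: [0.5812, 0.0453, 0.0234]
tool_rot: [1.0, 0.013, 0.0, 0.0]
wrist_force: [0.1, -2.0, 0.6]
opening: -0.0
```

>>> {"fn": "arm_command", "kwargs": {"series": [[0, [0, -0.05, 0], [0, 0, 0]], [0, [0, -0.05, 0], [0, 0, 0]]]}}

```text
time_s: 39.45
ee_pos: [0.5814, 0.0456, 0.0236]
tool_rot: [1.0, 0.013, 0.0, 0.0]
wrist_force: [-0.4, -2.9, 1.8]
opening: 0.0001
```

>>> {"fn": "arm_command", "kwargs": {"series": [[0, [0, -0.05, 0], [0, 0, 0]], [0, [0, -0.05, 0], [0, 0, 0]]]}}

```text
time_s: 39.65
ee_pos: [0.5815, 0.0458, 0.0238]
tool_rot: [1.0, 0.013, 0.0, 0.001]
wrist_force: [-0.1, -4.4, 2.7]
opening: -0.0001
```

>>> {"fn": "arm_command", "kwargs": {"series": [[0, [0, -0.05, 0], [0, 0, 0]], [0, [0, -0.05, 0], [0, 0, 0]]]}}

```text
time_s: 39.85
ee_pos: [0.5816, 0.046, 0.024]
tool_rot: [1.0, 0.013, 0.0, 0.001]
wrist_force: [-0.5, -5.8, 2.9]
opening: 0.0001
```

>>> {"fn": "arm_command", "kwargs": {"series": [[0, [0, -0.05, 0], [0, 0, 0]], [0, [0, -0.05, 0], [0, 0, 0]]]}}

```text
time_s: 40.05
ee_pos: [0.5817, 0.0462, 0.0241]
tool_rot: [1.0, 0.013, 0.001, 0.001]
wrist_force: [0.5, -7.3, 4.5]
opening: -0.0
```

>>> {"fn": "arm_command", "kwargs": {"series": [[0, [0, -0.05, 0], [0, 0, 0]], [0, [0, -0.05, 0], [0, 0, 0]]]}}

```text
time_s: 40.25
ee_pos: [0.5817, 0.0463, 0.0243]
tool_rot: [1.0, 0.013, 0.001, 0.001]
wrist_force: [-0.4, -7.5, 4.7]
opening: 0.0002
```

>>> {"fn": "arm_command", "kwargs": {"series": [[0, [0, -0.05, 0], [0, 0, 0]], [0, [0, -0.1, 0], [0, 0, 0]]]}}

```text
time_s: 40.45
ee_pos: [0.5819, 0.0467, 0.0246]
tool_rot: [1.0, 0.013, 0.001, 0.002]
wrist_force: [-1.8, -10.8, 5.3]
opening: -0.0001
```

>>> {"fn": "arm_command", "kwargs": {"series": [[0, [0, -0.03, 0], [0, 0, 0]], [0, [0, -0.03, 0], [0, 0, 0]], [0, [0, -0.03, 0], [0, 0, 0]], [0, [0, -0.03, 0], [0, 0, 0]], [0, [0, -0.03, 0], [0, 0, 0]]]}}

```text
time_s: 40.95
ee_pos: [0.582, 0.0468, 0.0247]
tool_rot: [1.0, 0.013, 0.001, 0.002]
wrist_force: [-1.1, -10.8, 6.1]
opening: 0.0001
```

>>> {"fn": "arm_command", "kwargs": {"series": [[0, [0, 0, 0], [0, 0, 0]], [0, [0, 0, 0], [0, 0, 0]], [0, [0, 0, 0], [0, 0, 0]], [0, [0, 0, 0], [0, 0, 0]], [0, [0, 0, 0], [0, 0, 0]]]}}

```text
time_s: 41.45
ee_pos: [0.582, 0.0468, 0.0247]
tool_rot: [1.0, 0.013, 0.001, 0.002]
wrist_force: [-2.0, -10.1, 5.9]
opening: -0.0002
```

```bash
python3 -c "
from h import *
goto(.5815,.035,.0235,.0256)
im=vision.grab_frame('wrist')
cv2.imwrite('pics/w32.png',im[:,:,::-1])
"
```

```text
shift cm [-0.078  1.177  0.123] rot [ 0.0044 -0.0014  0.0006] F [ -1.99 -10.15   5.91] t 41.45 pos [0.582  0.0468 0.0247] yaw 0.0262 open -0.0002
```

View pics/w32.png

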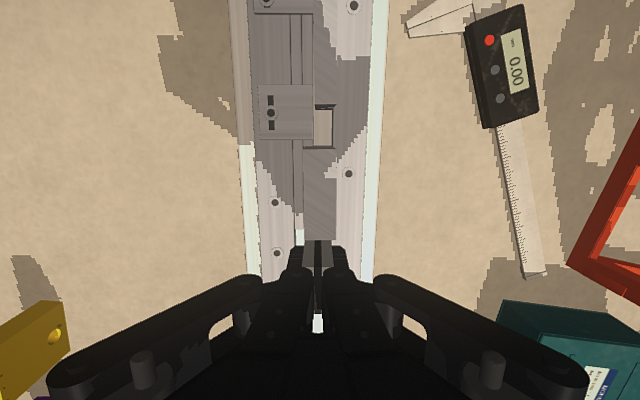

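The press held at about 10 N. I retreat and check.

>>> {"fn": "arm_command", "kwargs": {"series": [[0, [0, 0.3, 0], [0, 0, 0]], [0, [0, 1, 0], [0, 0, 0]], [0, [0, 1.5, -2], [0, 0, 0]], [0, [0, 1.5, -6], [0, 0, 0]], [0, [0, 1.5, -11], [0, 0, 0]], [0, [0, 1.5, -15], [0, 0, 0]], [0, [0, 1.5, -15], [0, 0, 0]], [0, [0, 1.5, -15], [0, 0, 0]]]}}

```text
time_s: 42.3
ee_pos: [0.5819, 0.0346, 0.1743]
tool_rot: [1.0, 0.013, 0.001, -0.001]
wrist_force: [0.7, -0.3, -0.6]
opening: 0.0001
```

```bash
python3 -c "
from h import *
goto(.5815,.035,.0235,.0256)
im=vision.grab_frame('wrist')
m=vision.camera_model('wrist')
np.savez('w33.npz',im=im,**{k:np.array(v) for k,v in m.items()})
cv2.imwrite('pics/w33.png',cv2.resize(im[0:240,230:390,::-1],None,fx=4,fy=2.5,interpolation=2))
im=vision.grab_frame('side');cv2.imwrite('pics/s33.png',cv2.resize(im[130:280,230:430,::-1],None,fx=4,fy=4,interpolation=2))
im=vision.grab_frame('top');cv2.imwrite('pics/t33.png',cv2.resize(im[130:280,230:430,::-1],None,fx=4,fy=4,interpolation=2))
"
```

```text
shift cm [-0.068 -0.026 15.079] rot [-0.001  -0.002   0.0007] F [ 0.67 -0.26 -0.57] t 42.3 pos [0.5819 0.0346 0.1743] yaw 0.0263 open 0.0001
```

View pics/w33.png

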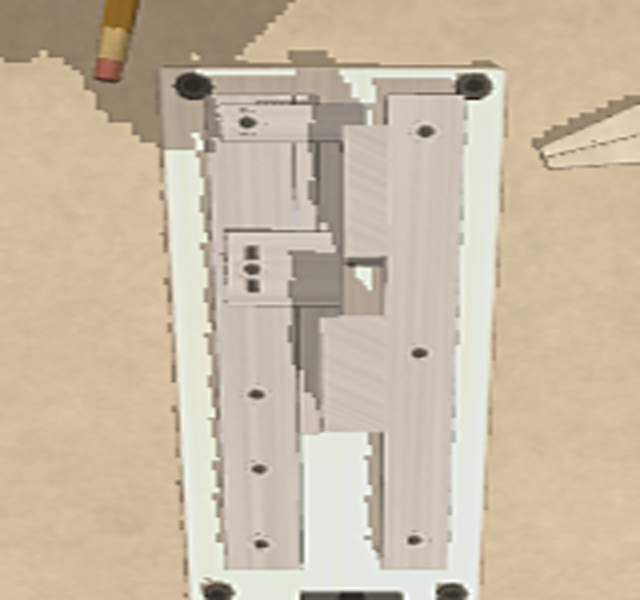

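View pics/s33.png

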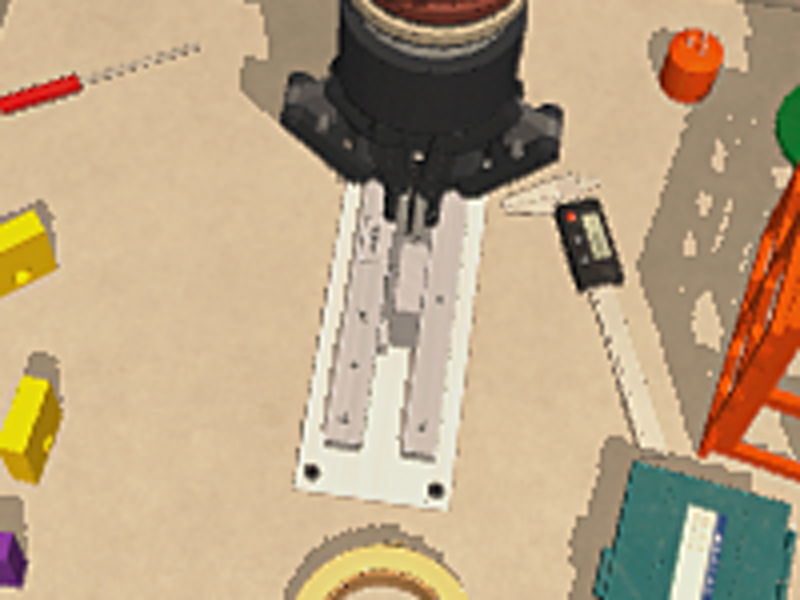

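View pics/t33.png

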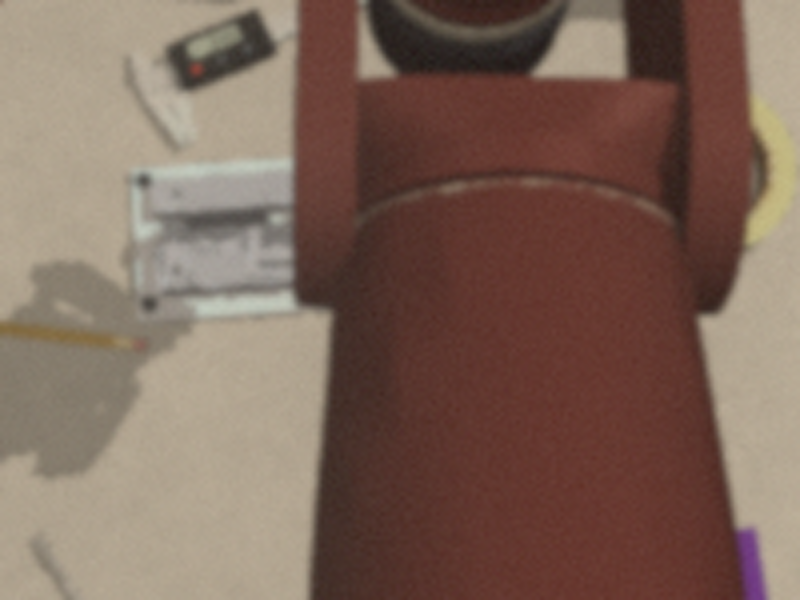

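Run:
```python
from h import *
w=np.load('w33.npz'); m={k:w[k] for k in['fx','fy','cx','cy','R','t']}
p=[.5800,.0785,.0256];c,s=np.cos(p[2]),np.sin(p[2])
def G(u,v,z):
    X=onz(m,230+u/4,v/2.5,z); d=X[:2]-p[:2]; return (np.array([c*d[0]+s*d[1],-s*d[0]+c*d[1]])*1000).round(1)
print('thin lead',G(365,126,.056),'trail',G(365,258,.056)); print('thin sides',G(345,240,.056),G(387,240,.056))
print('thick lead',G(350,317,.056),'trail',G(350,432,.056)); print('thick sides',G(320,420,.056),G(386,420,.056))
print('thin cap edge',G(260,141,.022),'thick cap edge',G(270,306,.022),'rail end',G(270,570,.02), 'fence end',G(420,95,.02))
print('thick rear foot',G(312,433,.006))
for t in ['gauge']:
    pass
```

```text
thin lead [ 2.9 87.1] trail [ 3.1 42.3]
thin sides [-1.6 48.7] [ 8.2 48.7]
thick lead [-0.4 21. ] trail [ -0.3 -23.2]
thick sides [ -7.8 -18.5] [  8.6 -18.4]
thin cap edge [-23.2  89.5] thick cap edge [-21.7  25.5] rail end [-23.9 -94.7] fence end [ 16.9 106.7]
thick rear foot [-11.5 -31.6]
```

```bash
python3 -c "
from h import *
print(order.job_done(), sensors.state()['time_s'])"
```

```text
the job is handed in; nothing more can be done
the job is handed in; nothing more can be done
```

I checked both plates in the gauge, the thin one first, and handed the job in at about 43 s of the 72 s. It reported no verdict.

**Thin plate:** I set it in the mouth, regripped it once to square it, and slid it until it met its step. I then pressed it at about 10–11 N for a little over a second.

**Thick plate:**
- On the first descent it caught on top of the fence, with 34 N at the wrist. I lifted it, shifted it 3 mm, lowered it and regripped it.
- I slid it to its step and pressed it at about 10 N for a second. It pitched in the grip by an estimated 0.07 rad, close to the 0.08 limit.
- As a backup I pressed it again from behind with the fingers closed and low, at about 10 N for a second.

**Last checks (wrist picture):**
- Both plates stand upright and along the slots.
- The leading ends are at gauge y of about 87 mm (thin) and 21 mm (thick), within about 1 mm of where I felt the thick step.
- For the thin plate the felt position came out about 2 mm further along than the picture shows. Seen against the cap, though, it is at its step.
- I saw no bystander moved, though not all of them were in view in the last pictures.

**Less certain:** the thin plate also pitched in the grip while pressed, by about 0.06 rad. I gave it no second push from behind.

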